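# Lock the display rack's jam nut

## Task

Lock the stud on the sloped display rack: slide the larger open-ended spanner onto the lower square nut with its handle lying on the deck just uphill of the small stop post, and let go of it, so that it keeps that nut from turning. Then turn the T-handled jam nut above it clockwise until it stops hard against the lower nut, without letting the lower nut turn with it beyond the play of the spanner. Leave the spanner in place on the nut, ready for the final check, and do not disturb the other things on the counter.

Things in the scene. Friction and masses are not known exactly. Their poses are not given: they have to be found in the camera images.
- deck: Pale wooden deck of the sloped rack, fixed; 150 mm (x) by 262 mm (y -191 to +71), sloping 30 degrees. Origin: on its top face at the axis of the steel stud, 80 mm above the counter. z: along the stud, out of the face, leaning 30 degrees towards the robot; x: uphill; y: level along the face. From the face up: square nut 1 to 20 mm, jam nut 24 to 68 mm.
- stop_post (a point): Foot of the steel stop post on the deck face (deck x -19, y -163 mm), 12 mm in diameter, 30 mm tall. The spanner belongs flat on the face, jaw centre on the stud axis, opening to deck +y, handle along -y just uphill of the post (2 mm gap).
- nut_mid (a point): Centre of the lower square nut, on the stud axis 10 mm above the face: 44 mm across flats, corners bevelled by 4 mm, oiled. At the start its flats face along deck x and y. The jaw has 4.5 mm of play on it. The spanner's jaw must slide on along deck +y, under the jam nut, starting at least 55 mm short of the axis.
- nut (a joint): Turn of the lower square nut about the stud, rad, 0 at the start, positive clockwise seen from above. It turns very easily (0.03 N m) and is dragged round by the jam nut (0.15 N m) if nothing holds it. It must never turn more than 0.5 rad and must end within 0.35 rad of 0.
- jam (a joint): Turn of the jam nut relative to the lower nut, rad, positive clockwise seen from above (tightening); it starts loose, between 0.1 and 0.6, and comes to a hard stop at 1.6 (tight; over 1.5 counts). It sinks 1.25 mm per rad. Turning it takes 0.15 N m.
- tbar (a point): Middle of the T-bar of the jam nut, on the stud axis, 52 mm above the deck face (50 when tight). Steel bar 80 mm long, 14 mm thick, 32 mm high (16 mm above and below this point), on a round hub 44 mm wide. This frame turns with the bar: y along it, x across it, z along the stud. With joints nut and jam at 0 the bar lies along the deck's y.
- spanner: The larger of two open-ended steel spanners, 200 mm, 0.35 kg, loose, flat on the counter. Origin: jaw centre on the underside. x: from handle to jaw opening; z up. Jaw 48.5 mm between 11 mm prongs that reach 22 mm ahead, throat 30 mm behind, 14 mm high, 71 mm over all. Handle 44 to 178 mm behind, 22 mm wide, 20 mm high; centre of mass 80 mm behind.
- spanner_jaw (a point): Centre of the larger spanner's jaw, 7 mm above its underside.
- spanner_tail (a point): Middle of the larger spanner's handle end, 178 mm behind the jaw centre, 10 mm above its underside.
- small_spanner: The smaller spanner, 165 mm long, jaw only 32 mm: it does not fit the nut. Loose, lying flat; leave it. Origin and axes as on the larger one; 50 mm wide at the jaw, handle 18 mm wide and high, to 150 mm behind the origin.
- utensil_jar: Glass jar with wooden utensils, 95 mm in diameter, 230 mm tall, origin under its centre, loose; leave it.
- candlestick: Brass candlestick, foot 84 mm in diameter, 146 mm tall, origin under its centre, loose; leave it.
- plates: Stack of white plates, 150 mm in diameter, 40 mm high, origin under its centre, loose; leave it.
- mug: Blue mug, 76 mm in diameter, 90 mm tall, handle at its +y, origin under its centre, loose; leave it.
- spray_bottle: White can, 56 mm in diameter, 150 mm tall, origin under its centre, loose; leave it.
- books: Three stacked books, 130 by 190 mm, 54 mm high, origin under their middle, loose; leave them.
- tin: Amber glass jar with a dark lid, 54 mm in diameter, 65 mm tall, in front of the rack, origin under its centre, loose; leave it.
Mind the look-alikes: they are no part of the job. What is shaped like the spanner but turquoise is not meant.

How it is judged:
By the outcome, as a careful person would: the job done as asked, in the order asked, and still so for the second after the job is handed in, with the robot touching nothing.
It also fails if it takes over 56 s, if anything falls off the work surface, if the arm or the gripper's body presses on something with over 40 N, if the wrist force passes 120 N, or if a joint passes its speed limit or range.

## Robot

A 6-joint arm with a two-finger parallel gripper is mounted at the origin on the work surface. World frame = base frame: x ahead of the robot, y to its left, z up, the work surface at z = 0. Lengths are in m, angles in rad, forces in N, time in s.
With the tool pointing down it reaches from about 0.35 to 0.975 m from the base axis. Payload 4.9 kg.
Tool frame: the origin (TCP) lies at the very end of the fingers, on their centre line; the grasp point (between the pads) lies 19 mm behind it (manip.hold_point_z is the distance from the TCP to the grasp point, in m); z points along the fingers, y is the direction in which the jaws open and shut (so a half turn about z gives the same grasp; the last joint's range is limited). The gripper opens to 85 mm and grips with 20 to 120 N. Pads are 22 mm wide; open, the fingers measure 114 mm over their backs; the gripper's body (76 mm by 85 mm) begins 54 mm behind the grasp point. The pads swing forward as they close: fully open they stand 13 mm farther back than shut.
Start: joints at [-1.447, 0.053, 1.613, -0, 1.476, -0.119], TCP at [0.15, -0.607, 0.231] pointing down, gripper open.
Joint ranges: [-3.01, 3.01], [-1.01, 2.22], [0.06, 2.58], [-1.02, 4.17], [0.09, 2.62], [-3.14, 3.14]. Speed limits (rad/s): [2.57, 2.57, 3.14, 3.14, 3.14, 3.14].

## Interface

Orientations are given as a unit quaternion [w, x, y, z].
In Python, from plant import monitor, grab_frame, camera_params, ticket, manip gives the robot as it stands.
- The arm moves only by the tool play_rows, never from a script. Its argument "commands" is a list of rows, each an object of numbers: "dx", "dy", "dz": the shift along the tool's x, y, z in cm; "rx", "ry", "rz": the turn, a rotation vector about the tool's x, y, z in rad; "claw": the closure, from 0 (fully open) to 1 (shut). In form: [{"dx": .., "dy": .., "dz": .., "rx": .., "ry": .., "rz": .., "claw": ..}, ...]. A call has 1 to 5 rows; each row is the pose to reach, as a shift and turn from the pose measured when the call began, along the tool's axes at that moment; what a row does not reach only later rows make up. A row lasts 1/10 s, in which the tool goes at most 50 mm and 8.59 degrees, less where a joint would pass 70% of its speed; a pose out of reach is approached as far as the arm can. A call with a gripper value outside its range is refused whole. The fingers move at their own pace and stop on an object; the grip force is fixed at half the most. Time passes only in rows, so rows that repeat a pose let the fingers close. It gives the time, the measured TCP pose, the force and the opening at its end, in the units of the state.
- monitor.state(): the state, without advancing time (a new reading comes with each control period).
- grab_frame(name): name is "scene" or "side" or "wrist"; returns the picture (384x512x3 uint8, blue, green, red); there is no depth.
- camera_params(name): a dict with "fx", "fy", "cx", "cy" (pixels), "rvec" (rotation vector, rad) and "tvec" (3), from world to camera coordinates, as OpenCV has them; the wrist camera has in their place "tool_from_camera" (4x4, takes a point from camera to tool coordinates, whose origin is the TCP and whose axes are the flange's). Camera axes: x right, y down, z forward; pixel columns grow to the right and rows downward; lengths in m; the calibration is good to about 2 mm. A picture is of the moment at which its call begins: read the wrist's pose just before it. camera_params takes no time and is no camera call.
- ticket.job_done(): hands the job in, once; it reports no verdict.
The state is a dict: "time": time; "joint_pos": joint angles; "joint_vel": joint speeds; "joint_efforts": joint torques, N m; "tool_pos": TCP position; "tool_rot": TCP orientation; "contact_force": force on the tool from outside, world axes, zero at the start; "ft_torque": the same for the moment, N m; "gripper_width": opening from 0.0 (shut) to 1.0 (fully open).
Only numpy, scipy, OpenCV 4.12 (cv2) and the standard library are available. Lean on these libraries where they do the work, as an engineer would, in place of code of your own. Each camera call takes 0.05 s, during which the arm holds its last target.

## Working session

There is one attempt and no reset: what is moved stays moved. The work goes in short steps, Python scripts to look and compute and a tool call to move; the robot and the scene stay as the last step left them, time stands still between calls to the robot, and variables do not carry over. Pictures are saved under pics/ and viewed, and the job is handed in when it is done.

Besides the shell and the picture viewer there is one more tool, called after ">>>" in YAML: its name, and indented under it one key for each argument. play_rows: Moves the arm, as the interface text tells. Its arguments: {"type":"object","properties":{"commands":{"type":"array"}},"required":["commands"]}

```bash
ls; mkdir -p pics; python3 - <<'E'
from plant import monitor, grab_frame, camera_params, manip
import cv2
print(monitor.state()); print(manip.hold_point_z)
for n in ("scene","side","wrist"):
    f=grab_frame(n); cv2.imwrite(f"pics/{n}0.png",f); print(n,camera_params(n))
E
```

```text
pics
{'time': 0.0, 'joint_pos': array([-1.44702281e+00,  5.33372227e-02,  1.61428675e+00, -1.45757060e-05,
        1.47599994e+00, -1.18988109e-01]), 'joint_vel': array([ 0.00071761, -0.00066059, -0.00152365, -0.00199277, -0.00064276,
       -0.00064146]), 'joint_efforts': array([-1.03990922e-03, -3.93674505e+01, -3.70182145e+01, -2.02538636e-04,
        7.09277650e-03, -3.93744642e-06]), 'tool_pos': array([ 0.15016665, -0.60605286,  0.23007952]), 'tool_rot': array([-1.01560996e-03,  9.92641793e-01,  1.21083605e-01, -9.68450716e-06]), 'contact_force': array([-0.29522437,  0.39538488, -0.450343  ]), 'ft_torque': array([-0.02157747,  0.00825138,  0.00939179]), 'gripper_width': 0.9990108981344547}
0.0187
scene {'fx': 454.8495895705692, 'fy': 454.8495895705692, 'cx': 251.0432432006681, 'cy': 192.3983609909252, 'rvec': array([ 1.22019809,  2.11701968, -1.11235033]), 'tvec': array([ 0.28606712, -0.14971376,  1.80664552])}
side {'fx': 411.41917362335664, 'fy': 411.41917362335664, 'cx': 253.90217455860184, 'cy': 194.34189130825754, 'rvec': array([ 0.37982772, -2.64005394,  1.38383163]), 'tvec': array([0.44584271, 0.19944719, 1.07750326])}
wrist {'fx': 338.6710449067763, 'fy': 338.6710449067763, 'cx': 255.40132183875318, 'cy': 193.15552460793148, 'tool_from_camera': array([[-6.31581635e-04, -9.60334677e-01, -2.78849260e-01,
         7.16434482e-02],
       [ 9.99999778e-01, -6.65564256e-04,  2.71936887e-05,
         9.12230973e-05],
       [-2.11707142e-04, -2.78849181e-01,  9.60334884e-01,
        -1.42355268e-01],
       [ 0.00000000e+00,  0.00000000e+00,  0.00000000e+00,
         1.00000000e+00]])}
```

View pics/scene0.png

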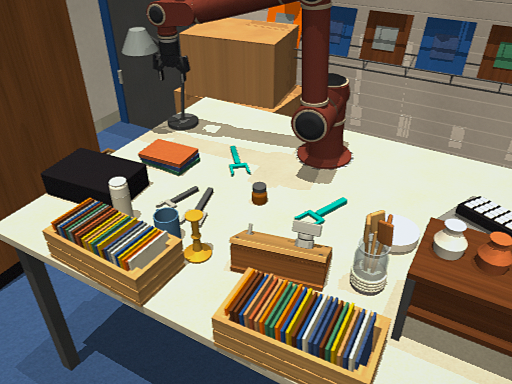

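View pics/side0.png

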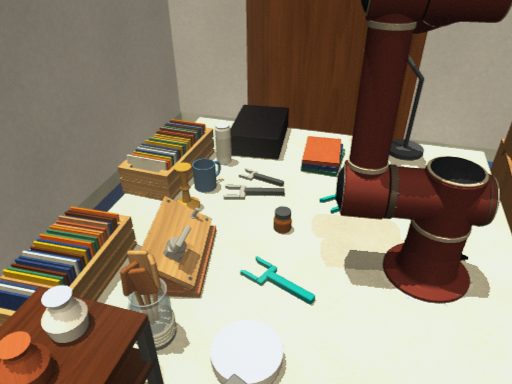

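View pics/wrist0.png

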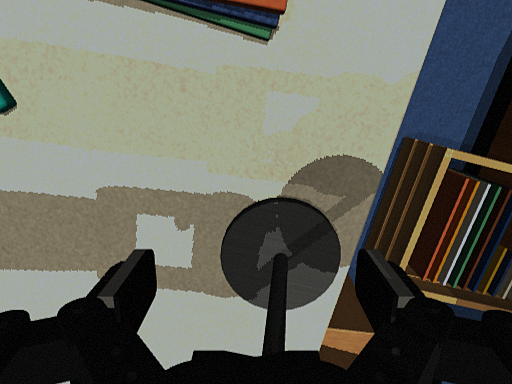

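Two turquoise look-alikes (scene 238,160 and 322,210) are not meant. The steel spanners are at scene (180,197) and (203,203), and at side (262,177) and (254,191). I'll enlarge both.

```bash
cat > h.py <<'E'
import numpy as np, cv2
from scipy.spatial.transform import Rotation as R
from plant import monitor, grab_frame, camera_params, manip
def cam(n):
    p=camera_params(n)
    K=np.array([[p['fx'],0,p['cx']],[0,p['fy'],p['cy']],[0,0,1]])
    if n=='wrist':
        s=monitor.state(); T=np.eye(4); T[:3,:3]=rot(s).as_matrix(); T[:3,3]=s['tool_pos']
        W=np.linalg.inv(T@p['tool_from_camera'])
        return K,W[:3,:3],W[:3,3]
    return K,R.from_rotvec(p['rvec']).as_matrix(),np.array(p['tvec'])
def rot(s):
    q=s['tool_rot']; return R.from_quat([q[1],q[2],q[3],q[0]])
def ray(c,uv):
    K,Rm,t=c; d=Rm.T@np.linalg.solve(K,np.array([uv[0],uv[1],1.])); return -Rm.T@t,d/np.linalg.norm(d)
def atz(c,uv,z):
    o,d=ray(c,uv); return o+d*(z-o[2])/d[2]
def proj(c,P):
    K,Rm,t=c; q=(np.atleast_2d(P)@Rm.T+t)@K.T; return q[:,:2]/q[:,2:]
def tri(obs):
    A=np.zeros((3,3));b=np.zeros(3);L=[]
    for c,uv in obs:
        o,d=ray(c,uv);M=np.eye(3)-np.outer(d,d);A+=M;b+=M@o;L.append((o,M))
    p=np.linalg.solve(A,b); return p,[np.linalg.norm(M@(p-o)) for o,M in L]
def crop(img,x0,y0,x1,y1,s,fn):
    c=cv2.resize(img[y0:y1,x0:x1],None,fx=s,fy=s,interpolation=cv2.INTER_CUBIC)
    for x in range((x0+9)//10*10,x1,10):
        cv2.line(c,((x-x0)*s,0),((x-x0)*s,6 if x%50 else 14),(0,0,255),1)
        if x%20==0: cv2.putText(c,str(x),((x-x0)*s,24),0,.4,(0,0,255),1)
    for y in range((y0+9)//10*10,y1,10):
        cv2.line(c,(0,(y-y0)*s),(6,(y-y0)*s),(0,0,255),1)
        if y%20==0: cv2.putText(c,str(y),(8,(y-y0)*s+4),0,.4,(0,0,255),1)
    cv2.imwrite(fn,c)
E
python3 - <<'E'
from h import *
a=cv2.imread('pics/scene0.png');b=cv2.imread('pics/side0.png')
crop(a,145,170,225,230,9,'pics/c1.png')
crop(b,210,160,300,210,8,'pics/c2.png')
crop(a,220,205,340,295,6,'pics/c3.png')
crop(b,135,190,225,300,5,'pics/c4.png')
E
```

```text
(no output)
```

View pics/c1.png

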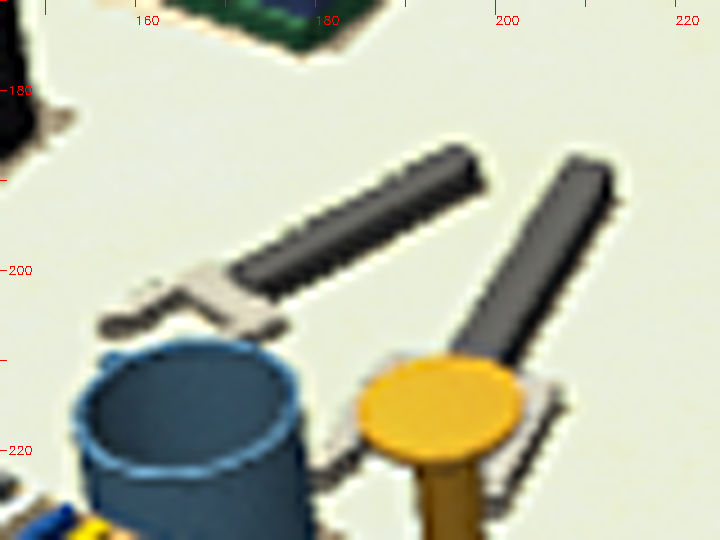

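View pics/c2.png

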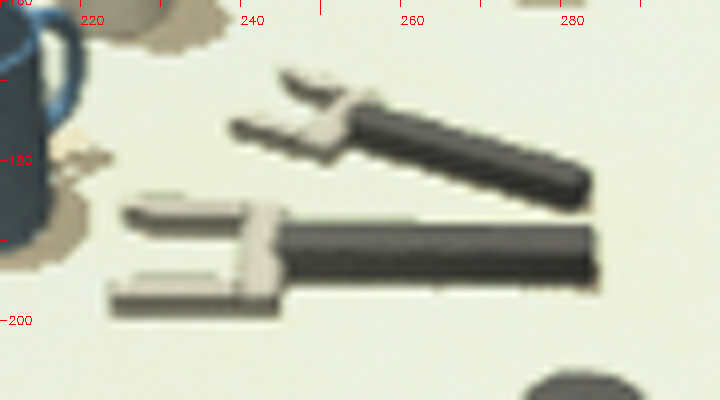

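View pics/c3.png

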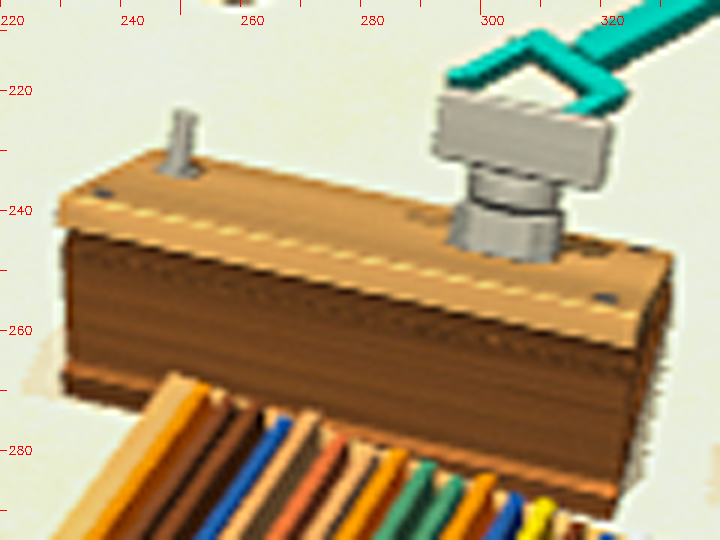

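View pics/c4.png

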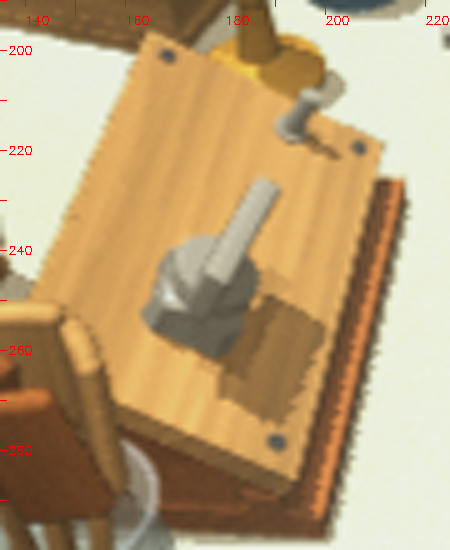

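```bash
cat > fit0.py <<'E'
from h import *
from scipy.optimize import least_squares
S=cam('scene');D=cam('side')
sp=[(D,(224,197.5),(22,35.5,14)),(D,(225.6,185.7),(22,-35.5,14)),(D,(224,199.5),(22,35.5,0)),(D,(245.1,199.5),(-41,35.5,0)),
(D,(284.3,188.2),(-178,-11,20)),(D,(284.5,195.5),(-178,11,0)),(S,(208.6,187.6),(-178,-11,20)),(S,(212.8,188.3),(-178,11,20)),(S,(199.4,227.2),(22,35.5,0)),(S,(180.5,224.2),(22,-35.5,0))]
def place(p,P): 
    return R.from_euler('z',p[2]).apply(np.array(P)/1000)+[p[0],p[1],0]
def f(p): return np.concatenate([proj(c,place(p,P))[0]-uv for c,uv,P in sp])
g=atz(D,(235,192),0.01)
r=least_squares(f,[g[0],g[1],0],loss='soft_l1')
print('spanner',r.x,np.round(f(r.x).reshape(-1,2),1).tolist())
dk=[(D,(165.4,196.),'u-'),(D,(212,219),'d-'),(D,(195,286.5),'d+'),(S,(230,237.5),'u-'),(S,(326,258),'u+'),(S,(332,247.5),'d+'),(S,(245.3,230),'d-'),
(D,(193,217),(-19,-163,0)),(D,(197.6,208.4),(-19,-163,30)),(S,(250,233.7),(-19,-163,0)),(S,(250.8,223.7),(-19,-163,30))]
def dR(yaw): return R.from_euler('z',yaw)*R.from_matrix(np.array([[np.cos(np.pi/6),0,-.5],[0,1,0],[.5,0,np.cos(np.pi/6)]]))
def dpos(p,P): return dR(p[2]).apply(np.array(P)/1000)+[p[0],p[1],.08]
def fd(p):
    o=[]
    for c,uv,P in dk:
        if isinstance(P,str): P=((p[3] if P[0]=='u' else p[3]-150),(-191 if P[1]=='-' else 71),0)
        o.append(proj(c,dpos(p,P))[0]-uv)
    return np.concatenate(o)
if __name__=='__main__':
    g=atz(D,(174,250),0.1)
    r=least_squares(fd,[g[0],g[1],0,75],loss='soft_l1')
    print('deck',r.x,np.round(fd(r.x).reshape(-1,2),1).tolist())
    for z in (0,20,52,68): print(z,proj(S,dpos(r.x,(0,0,z))),proj(D,dpos(r.x,(0,0,z))))
    for th in (-0.6,-.3,0,.3,.6):
        print(th,[np.round(proj(c,np.array([dpos(r.x,(40*np.sin(th)*s,40*np.cos(th)*s,68)) for s in(-1,1)])),1).tolist() for c in (S,D)])
E
python3 fit0.py
```

```text
spanner [ 0.60149939 -0.19520694  0.2697414 ] [[-0.3, -1.3], [-0.3, -1.4], [-0.1, 0.2], [-2.0, 0.4], [0.5, -1.0], [0.3, 0.4], [-0.7, -1.6], [1.0, -1.4], [1.8, 0.4], [-0.2, -0.1]]
deck [ 0.61804687  0.19854828  0.20712848 71.97643289] [[-0.2, -0.4], [0.4, -0.3], [-0.5, -0.1], [-0.2, -0.8], [0.5, -0.6], [0.8, -0.6], [0.7, -1.0], [-0.8, -1.2], [-0.9, 0.2], [-0.7, 0.1], [0.0, -0.2]]
0 [[303.85080915 246.62102111]] [[171.93507503 252.43810101]]
20 [[305.04586653 239.50262811]] [[175.11120724 247.41620437]]
52 [[306.96656311 228.06194469]] [[180.33303509 239.15978495]]
68 [[307.93090625 222.3178076 ]] [[183.0109202  234.92568469]]
-0.6 [[[294.5, 221.0], [321.1, 223.6]], [[177.7, 222.3], [188.6, 248.2]]]
-0.3 [[[293.4, 220.2], [322.4, 224.5]], [[182.1, 222.8], [184.0, 247.7]]]
0 [[[293.6, 219.5], [322.5, 225.2]], [[186.6, 224.5], [179.2, 246.1]]]
0.3 [[[295.0, 219.1], [321.3, 225.6]], [[190.7, 227.0], [174.7, 243.5]]]
0.6 [[[297.6, 219.0], [318.8, 225.8]], [[194.2, 230.2], [171.0, 240.0]]]
```

```bash
python3 - <<'E'
from h import *
from fit0 import *
W=cam('wrist');S=cam('scene');D=cam('side')
print('lamp base',atz(W,(280,255),0.01),atz(S,(183,122),0.01),atz(D,(408,150),.01))
print('candle top',tri([(S,(194,214)),(D,(183,168))]),'foot',atz(S,(197,252),.0))
print('mug',atz(S,(166,213),.09),'tin',atz(D,(283,213),.065))
print('bottle',atz(D,(223,127),.15),'jar top', atz(S,(375,250),.2))
d=[.618,.1985,.207]
for y in (-60,-132,-191,-238): print(y,dpos(d,(0,y,20)))
E
```

```text
spanner [ 0.60149939 -0.19520694  0.2697414 ] [[-0.3, -1.3], [-0.3, -1.4], [-0.1, 0.2], [-2.0, 0.4], [0.5, -1.0], [0.3, 0.4], [-0.7, -1.6], [1.0, -1.4], [1.8, 0.4], [-0.2, -0.1]]
lamp base [ 0.05086452 -0.66031947  0.01      ] [ 0.05435544 -0.65269795  0.01      ] [ 0.03523751 -0.65516305  0.01      ]
candle top (array([ 0.71382618, -0.09386256,  0.14204672]), [np.float64(0.00253974220906897), np.float64(0.002539742209069026)]) foot [ 7.12346971e-01 -9.95669030e-02 -1.11022302e-16]
mug [ 0.69594942 -0.21650691  0.09      ] tin [ 0.39425534 -0.05527653  0.065     ]
bottle [ 0.688657   -0.37412137  0.15      ] jar top [0.67325042 0.3970914  0.2       ]
-60 [0.62054497 0.13772564 0.09732051]
-132 [0.63534276 0.0672627  0.09732051]
-191 [0.64746873 0.00952224 0.09732051]
-238 [ 0.6571284  -0.0364744   0.09732051]
```

```bash
cat >> h.py <<'E'
def go(p,Rt,pr=True):
    s=monitor.state(); r=rot(s)
    d=r.inv().apply(np.array(p)-s['tool_pos'])*100; v=(r.inv()*Rt).as_rotvec()
    print('t %.2f d(cm) %s rv %s |rot|deg %.1f'%(s['time'],np.round(d,2),np.round(v,3),np.degrees(np.linalg.norm(v))))
def Rdown(a): # tool x at world angle a, z down
    c,s_=np.cos(a),np.sin(a); return R.from_matrix(np.array([[c,s_,0],[s_,-c,0],[0,0,-1]]))
def st():
    s=monitor.state(); print('t %.2f'%s['time'],'p',np.round(s['tool_pos'],4),'j',np.round(s['joint_pos'],2),'F',np.round(s['contact_force'],1),'T',np.round(s['ft_torque'],2),'w',round(s['gripper_width'],3))
E
python3 - <<'E'
from h import *
a=.27
go([.6015-.074*np.cos(a),-.1952-.074*np.sin(a),.2],Rdown(a))
E
```

```text
t 0.15 d(cm) [ 46.29 -28.84   3.09] rv [-0.002 -0.    -0.027] |rot|deg 1.6
```

>>> play_rows:
  commands:
    - {"dx": 46.3,"dy": -28.8,"dz": 3.1,"rz": -0.027,"claw": 0}
    - {"dx": 46.3,"dy": -28.8,"dz": 3.1,"rz": -0.027,"claw": 0}
    - {"dx": 46.3,"dy": -28.8,"dz": 3.1,"rz": -0.027,"claw": 0}
    - {"dx": 46.3,"dy": -28.8,"dz": 3.1,"rz": -0.027,"claw": 0}
    - {"dx": 46.3,"dy": -28.8,"dz": 3.1,"rz": -0.027,"claw": 0}

```text
invalid input
```

```bash
python3 - <<'E'
from h import *
a=.27
st();go([.6015-.074*np.cos(a),-.1952-.074*np.sin(a),.2],Rdown(a))
E
```

```text
t 0.15 p [ 0.1502 -0.6062  0.2303] j [-1.45  0.05  1.61  0.    1.48 -0.12] F [ 0.6 -0.4 -0. ] T [-0.04  0.03  0.05] w 0.997
t 0.15 d(cm) [ 46.29 -28.84   3.09] rv [-0.002 -0.    -0.027] |rot|deg 1.6
```

>>> play_rows:
  commands:
    - {"dx": 46.3,"dy": -28.8,"dz": 3.1,"rx": 0,"ry": 0,"rz": -0.027,"claw": 0}
    - {"dx": 46.3,"dy": -28.8,"dz": 3.1,"rx": 0,"ry": 0,"rz": -0.027,"claw": 0}
    - {"dx": 46.3,"dy": -28.8,"dz": 3.1,"rx": 0,"ry": 0,"rz": -0.027,"claw": 0}
    - {"dx": 46.3,"dy": -28.8,"dz": 3.1,"rx": 0,"ry": 0,"rz": -0.027,"claw": 0}
    - {"dx": 46.3,"dy": -28.8,"dz": 3.1,"rx": 0,"ry": 0,"rz": -0.027,"claw": 0}

```text
time: 0.65
tool_pos: [0.3251, -0.4259, 0.2165]
tool_rot: [-0.001, 0.991, 0.134, 0.0]
contact_force: [0.8, -0.1, 0.5]
gripper_width: 1.0
```

```bash
python3 - <<'E'
from h import *
a=.27
st();go([.6015-.074*np.cos(a),-.1952-.074*np.sin(a),.2],Rdown(a))
E
```

```text
t 0.65 p [ 0.3251 -0.4259  0.2165] j [-1.06 -0.15  1.83  0.    1.46  0.24] F [ 0.8 -0.1  0.5] T [-0.06 -0.02 -0.01] w 1.0
t 0.65 d(cm) [ 25.38 -14.87   1.69] rv [-0.002 -0.    -0.001] |rot|deg 0.1
```

>>> play_rows:
  commands:
    - {"dx": 25.4,"dy": -14.9,"dz": 1.7,"rx": 0,"ry": 0,"rz": 0,"claw": 0}
    - {"dx": 25.4,"dy": -14.9,"dz": 1.7,"rx": 0,"ry": 0,"rz": 0,"claw": 0}
    - {"dx": 25.4,"dy": -14.9,"dz": 1.7,"rx": 0,"ry": 0,"rz": 0,"claw": 0}
    - {"dx": 25.4,"dy": -14.9,"dz": 1.7,"rx": 0,"ry": 0,"rz": 0,"claw": 0}
    - {"dx": 25.4,"dy": -14.9,"dz": 1.7,"rx": 0,"ry": 0,"rz": 0,"claw": 0}

```text
time: 1.15
tool_pos: [0.4987, -0.2464, 0.2023]
tool_rot: [-0.001, 0.991, 0.134, 0.0]
contact_force: [0.2, -0.7, -0.3]
gripper_width: 0.997
```

>>> play_rows:
  commands:
    - {"dx": 2.5,"dy": -1.5,"dz": 0.1,"rx": 0,"ry": 0,"rz": 0,"claw": 0}
    - {"dx": 2.5,"dy": -1.5,"dz": 0.1,"rx": 0,"ry": 0,"rz": 0,"claw": 0}

```text
time: 1.35
tool_pos: [0.5204, -0.2222, 0.2006]
tool_rot: [-0.002, 0.991, 0.137, -0.0]
contact_force: [-0.3, -0.4, 0.2]
gripper_width: 0.999
```

```bash
python3 - <<'E'
from h import *
a=.27
st();go([.6015-.074*np.cos(a),-.1952-.074*np.sin(a),.2],Rdown(a))
E
```

```text
t 1.35 p [ 0.5204 -0.2222  0.2006] j [-0.54 -0.07  1.78  0.    1.43  0.76] F [-0.3 -0.4  0.2] T [-0.07 -0.02  0.01] w 0.999
t 1.35 d(cm) [ 1.13 -0.43  0.06] rv [-0.003 -0.     0.004] |rot|deg 0.3
```

>>> play_rows:
  commands:
    - {"dx": 1.1,"dy": -0.4,"dz": 0,"rx": 0,"ry": 0,"rz": 0,"claw": 0}
    - {"dx": 1.1,"dy": -0.4,"dz": 0,"rx": 0,"ry": 0,"rz": 0,"claw": 0}
    - {"dx": 1.1,"dy": -0.4,"dz": 0,"rx": 0,"ry": 0,"rz": 0,"claw": 0}

```text
time: 1.65
tool_pos: [0.5296, -0.2159, 0.2005]
tool_rot: [-0.002, 0.991, 0.136, -0.0]
contact_force: [-0.4, -0.5, -0.7]
gripper_width: 0.999
```

```bash
python3 - <<'E'
from h import *
st()
s=monitor.state();np.save('w1.npy',np.r_[s['tool_pos'],s['tool_rot']])
W=cam('wrist'); f=grab_frame('wrist');cv2.imwrite('pics/w1.png',f)
p=[.6015,-.1952,.27]
pts=[(22,35.5,14),(22,-35.5,14),(-178,11,20),(-178,-11,20),(-44,11,20),(-44,-11,20)]
P=R.from_euler('z',p[2]).apply(np.array(pts)/1000)+[p[0],p[1],0]
u=proj(W,P);print(np.round(u,1).tolist())
g=cv2.resize(f,None,fx=1.5,fy=1.5)
for q in u: cv2.circle(g,tuple(int(v*1.5) for v in q),3,(0,0,255),-1)
cv2.imwrite('pics/w1b.png',g)
E
```

```text
t 1.65 p [ 0.5296 -0.2159  0.2005] j [-0.52 -0.05  1.77  0.    1.43  0.78] F [-0.4 -0.5 -0.7] T [-0.    0.02  0.04] w 0.999
[[216.4, 65.9], [294.3, 66.1], [244.4, 266.6], [265.1, 266.6], [243.5, 139.5], [266.7, 139.6]]
```

View pics/w1b.png

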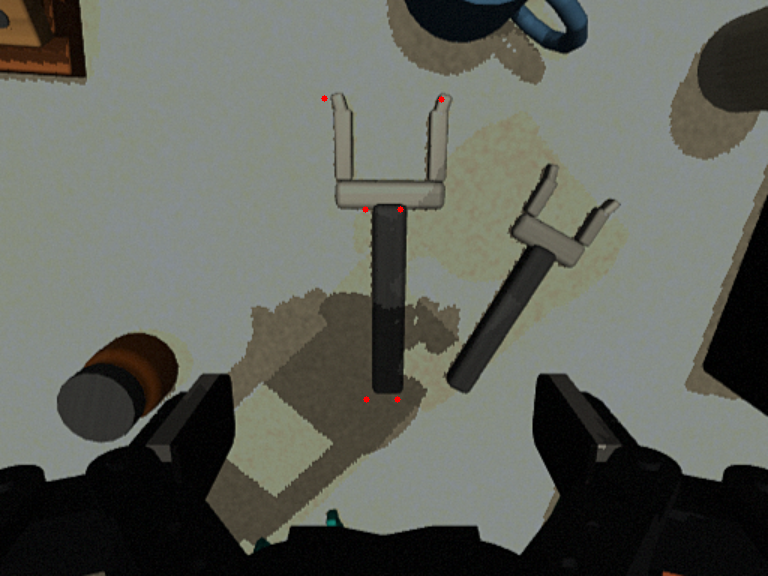

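The larger steel spanner is in the middle of the wrist view: jaw top at (390,195), handle end at (388,391), both in the 1.5x picture. The smaller one is at right (535,240). The jaw is about 108 px across in this view, against about 75 px for the smaller one, so this is the one meant.

```bash
python3 - <<'E'
from h import *
W=cam('wrist')
f=lambda u,v,z:atz(W,(u/1.5,v/1.5),z)
e=f(388,391,.02);b=f(390,206,.02)
print(e,b,'len',np.linalg.norm(e-b),'ang',np.arctan2(*(b-e)[:2][::-1]))
print('width',np.linalg.norm(f(372.5,300,.02)-f(406,300,.02)))
l=f(335,195,.014);r=f(446,195,.014);print('jaw w',np.linalg.norm(l-r),(l+r)/2)
a=np.arctan2(*(b-e)[:2][::-1]);u=np.array([np.cos(a),np.sin(a)])
print('origin from end',e[:2]+.178*u,'from neck',b[:2]+.044*u)
o=(e[:2]+.178*u+b[:2]+.044*u)/2
g=o-.074*u; print('grip',g,a)
go([*g,.08],Rdown(a)); go([*g,.003],Rdown(a))
E
```

```text
[ 0.43762991 -0.24491866  0.02      ] [ 0.56227136 -0.2110198   0.02      ] len 0.12916897616408393 ang 0.26554804712093516
width 0.02230329294359057
jaw w 0.07098508575046808 [ 0.56840419 -0.20966433  0.014     ]
origin from end [ 0.6093908  -0.19820467] from neck [ 0.60472911 -0.19947252]
grip [ 0.53565374 -0.21825902] 0.26554804712093516
t 1.70 d(cm) [ 0.54  0.41 12.05] rv [-0.003  0.     0.008] |rot|deg 0.5
t 1.70 d(cm) [ 0.54  0.44 19.75] rv [-0.003  0.     0.008] |rot|deg 0.5
```

>>> play_rows:
  commands:
    - {"dx": 0.5,"dy": 0.4,"dz": 5,"rx": 0,"ry": 0,"rz": 0.008,"claw": 0}
    - {"dx": 0.5,"dy": 0.4,"dz": 10,"rx": 0,"ry": 0,"rz": 0.008,"claw": 0}
    - {"dx": 0.5,"dy": 0.4,"dz": 14,"rx": 0,"ry": 0,"rz": 0.008,"claw": 0}
    - {"dx": 0.5,"dy": 0.4,"dz": 15.5,"rx": 0,"ry": 0,"rz": 0.008,"claw": 0}
    - {"dx": 0.5,"dy": 0.4,"dz": 15.5,"rx": 0,"ry": 0,"rz": 0.008,"claw": 0}

```text
time: 2.2
tool_pos: [0.5331, -0.2178, 0.0431]
tool_rot: [-0.003, 0.991, 0.132, -0.002]
contact_force: [-0.1, 0.4, 0.4]
gripper_width: 1.002
```

```bash
python3 - <<'E'
from h import *
st();go([.5357,-.2183,.006],Rdown(.2655))
E
```

```text
t 2.20 p [ 0.5331 -0.2178  0.0431] j [-0.52  0.13  1.86  0.    1.15  0.79] F [-0.1  0.4  0.4] T [ 0.05  0.04 -0.02] w 1.002
t 2.20 d(cm) [0.25 0.14 3.71] rv [-0.007  0.004 -0.001] |rot|deg 0.5
```

>>> play_rows:
  commands:
    - {"dx": 0.25,"dy": 0.1,"dz": 2.5,"rx": -0.007,"ry": 0.004,"rz": 0,"claw": 0}
    - {"dx": 0.25,"dy": 0.1,"dz": 3.7,"rx": -0.007,"ry": 0.004,"rz": 0,"claw": 0}
    - {"dx": 0.25,"dy": 0.1,"dz": 3.7,"rx": -0.007,"ry": 0.004,"rz": 0,"claw": 0}
    - {"dx": 0.25,"dy": 0.1,"dz": 3.7,"rx": -0.007,"ry": 0.004,"rz": 0,"claw": 1}
    - {"dx": 0.25,"dy": 0.1,"dz": 3.7,"rx": -0.007,"ry": 0.004,"rz": 0,"claw": 1}

```text
time: 2.7
tool_pos: [0.5368, -0.2186, 0.008]
tool_rot: [0.001, 0.991, 0.132, 0.001]
contact_force: [0.2, -0.5, 0.5]
gripper_width: 0.689
```

```bash
python3 - <<'E'
from h import *
st();go([.5357,-.2183,.006],Rdown(.2655))
E
```

```text
t 2.70 p [ 0.5368 -0.2186  0.008 ] j [-0.52  0.19  1.87 -0.    1.08  0.79] F [ 0.2 -0.5  0.5] T [0.01 0.01 0.01] w 0.689
t 2.70 d(cm) [-0.1  -0.06  0.2 ] rv [ 0.002 -0.002 -0.001] |rot|deg 0.2
```

>>> play_rows:
  commands:
    - {"dx": 0,"dy": 0,"dz": 0.1,"rx": 0,"ry": 0,"rz": 0,"claw": 1}
    - {"dx": 0,"dy": 0,"dz": 0.1,"rx": 0,"ry": 0,"rz": 0,"claw": 1}
    - {"dx": 0,"dy": 0,"dz": 0.1,"rx": 0,"ry": 0,"rz": 0,"claw": 1}
    - {"dx": 0,"dy": 0,"dz": 0.1,"rx": 0,"ry": 0,"rz": 0,"claw": 1}
    - {"dx": 0,"dy": 0,"dz": 0.1,"rx": 0,"ry": 0,"rz": 0,"claw": 1}

```text
time: 3.2
tool_pos: [0.5376, -0.2189, 0.0082]
tool_rot: [0.001, 0.991, 0.132, 0.002]
contact_force: [-0.9, 0.9, 4.7]
gripper_width: 0.237
```

```bash
python3 - <<'E'
from h import *
st()
E
```

```text
t 3.20 p [ 0.5376 -0.2189  0.0082] j [-0.51  0.19  1.87  0.    1.08  0.79] F [-0.9  0.9  4.7] T [ 0.24  0.13 -0.01] w 0.237
```

>>> play_rows:
  commands:
    - {"dx": 0,"dy": 0,"dz": -0.5,"rx": 0,"ry": 0,"rz": 0,"claw": 1}
    - {"dx": 0,"dy": 0,"dz": -4,"rx": 0,"ry": 0,"rz": 0,"claw": 1}
    - {"dx": 0,"dy": 0,"dz": -9,"rx": 0,"ry": 0,"rz": 0,"claw": 1}
    - {"dx": 0,"dy": 0,"dz": -14,"rx": 0,"ry": 0,"rz": 0,"claw": 1}
    - {"dx": 0,"dy": 0,"dz": -17,"rx": 0,"ry": 0,"rz": 0,"claw": 1}

```text
time: 3.7
tool_pos: [0.5378, -0.2191, 0.182]
tool_rot: [0.003, 0.991, 0.132, 0.004]
contact_force: [0.3, 0.0, -1.9]
gripper_width: 0.242
```

```bash
python3 - <<'E'
from h import *
st()
f=grab_frame('wrist');cv2.imwrite('pics/w2.png',cv2.resize(f,None,fx=1.5,fy=1.5))
E
```

```text
t 3.70 p [ 0.5378 -0.2191  0.182 ] j [-0.51 -0.02  1.77 -0.    1.38  0.79] F [ 0.3  0.  -1.9] T [-0.03 -0.08  0.04] w 0.242
```

View pics/w2.png

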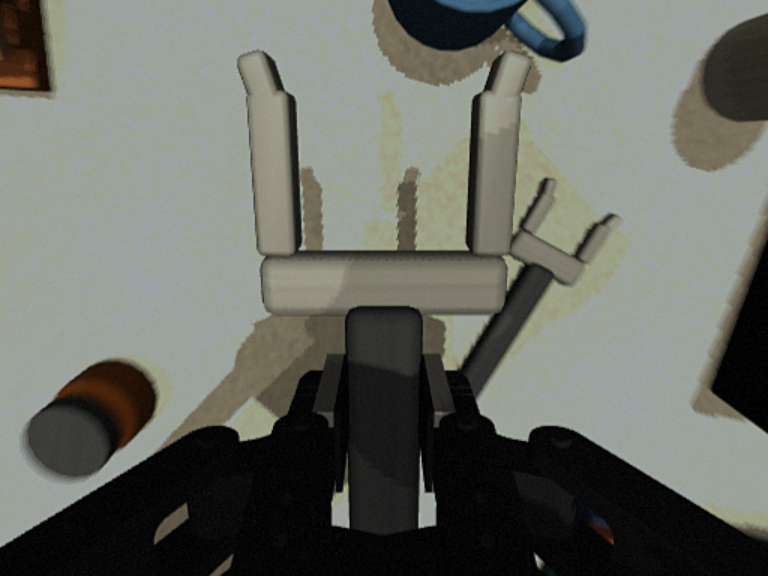

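```bash
cat > sp.py <<'E'
from h import *
from scipy.optimize import least_squares
p=camera_params('wrist');T=p['tool_from_camera'];K=np.array([[p['fx'],0,p['cx']],[0,p['fy'],p['cy']],[0,0,1]])
Ti=np.linalg.inv(T)
def pj(P): q=(P@Ti[:3,:3].T+Ti[:3,3])@K.T; return q[:,:2]/q[:,2:]
B=R.from_matrix(np.diag([1.,-1,-1]))
def model(x,M): return (R.from_rotvec(x[3:])*B).apply(M/1000)+x[:3]
def fit(M,U,s=(.004,.002,.002,.03,.03,.05),x0=np.array([.072,0,.008,0,0,0])):
    M=np.array(M,float);U=np.array(U,float)
    f=lambda x:np.r_[(pj(model(x,M))-U).ravel(),(x-x0)/np.array(s)*[.2,1,1,1,1,1]]
    r=least_squares(f,x0,loss='soft_l1');return r.x,(pj(model(r.x,M))-U)
E
python3 - <<'E'
from sp import *
M=[(-44,11,20),(-44,-11,20),(-30,24.25,14),(-30,-24.25,14),(-30,35.5,14),(-30,-35.5,14),(22,0,14),(-44,-35.5,14),(-44,35.5,14)]
U=np.array([(346,309),(421,309),(300,252),(469,252),(258,252),(512,252),(385,53),(504,312),(265,312)])/1.5
# left in image is +y spanner? tool y = cam x -> image right=+tool y=-spanner y
x,e=fit(M,U);print(np.round(x,4));print(np.round(e,1).tolist())
E
```

```text
[ 0.0715  0.0006  0.0118 -0.0041  0.0119  0.0021]
[[-0.7, -0.8], [1.8, -0.6], [-0.9, 1.3], [0.9, 1.5], [0.5, 1.2], [-1.1, 1.6], [-0.1, -0.1], [1.8, -7.0], [-1.9, -7.4]]
```

```bash
cat >> sp.py <<'E'
def dR(yaw): return R.from_euler('z',yaw)*R.from_matrix(np.array([[np.cos(np.pi/6),0,-.5],[0,1,0],[.5,0,np.cos(np.pi/6)]]))
def dpos(d,P): return dR(d[2]).apply(np.array(P)/1000)+[d[0],d[1],.08]
def toolR(d,th=0):
    m=dR(d[2]).as_matrix(); return R.from_matrix(np.c_[m[:,1],m[:,0],-m[:,2]])*R.from_euler('z',th)
OFF=np.array([.0715,.0006,.0085])
def sgo(d,P):
    Rt=toolR(d); t=dpos(d,P)-Rt.apply(OFF); print('tcp',t); go(t,Rt)
E
python3 - <<'E'
from sp import *
sgo([.618,.1985,.207],(0,-10,100))
E
```

```text
tcp [0.58114989 0.10748335 0.17366376]
t 3.75 d(cm) [ 12.52 -30.57   1.15] rv [-0.401  0.395 -1.475] |rot|deg 90.4
```

>>> play_rows:
  commands:
    - {"dx": 0,"dy": -2,"dz": -5,"rx": -0.04,"ry": 0.04,"rz": -0.14,"claw": 1}
    - {"dx": 3,"dy": -6,"dz": -8,"rx": -0.08,"ry": 0.08,"rz": -0.28,"claw": 1}
    - {"dx": 5,"dy": -10,"dz": -8,"rx": -0.12,"ry": 0.12,"rz": -0.42,"claw": 1}
    - {"dx": 7,"dy": -14,"dz": -8,"rx": -0.16,"ry": 0.16,"rz": -0.56,"claw": 1}
    - {"dx": 9,"dy": -18,"dz": -8,"rx": -0.2,"ry": 0.2,"rz": -0.7,"claw": 1}

```text
time: 4.25
tool_pos: [0.5782, -0.0204, 0.2652]
tool_rot: [0.09, 0.876, 0.459, 0.113]
contact_force: [0.7, -0.6, -3.4]
gripper_width: 0.236
```

```bash
python3 - <<'E'
from sp import *
st();sgo([.618,.1985,.207],(0,-10,130))
E
```

```text
t 4.25 p [ 0.5782 -0.0204  0.2652] j [-0.16 -0.27  1.87 -0.01  1.25  0.45] F [ 0.7 -0.6 -3.4] T [ 0.06  0.28 -0.03] w 0.236
tcp [0.56647011 0.10440048 0.19964452]
t 4.25 d(cm) [ 8.9  -9.64  5.28] rv [-0.197  0.205 -0.778] |rot|deg 47.5
```

>>> play_rows:
  commands:
    - {"dx": 2,"dy": -2,"dz": 0,"rx": -0.037,"ry": 0.038,"rz": -0.145,"claw": 1}
    - {"dx": 4,"dy": -4,"dz": 0,"rx": -0.073,"ry": 0.076,"rz": -0.29,"claw": 1}
    - {"dx": 6,"dy": -6,"dz": 1,"rx": -0.11,"ry": 0.114,"rz": -0.43,"claw": 1}
    - {"dx": 8,"dy": -8,"dz": 2.5,"rx": -0.146,"ry": 0.152,"rz": -0.58,"claw": 1}
    - {"dx": 8.9,"dy": -9.6,"dz": 4,"rx": -0.19,"ry": 0.2,"rz": -0.74,"claw": 1}

```text
time: 4.75
tool_pos: [0.5617, 0.1069, 0.2093]
tool_rot: [0.156, 0.639, 0.728, 0.195]
contact_force: [-0.1, 0.0, -3.7]
gripper_width: 0.239
```

```bash
python3 - <<'E'
from sp import *
st();sgo([.618,.1985,.207],(0,-10,130))
E
```

```text
t 4.75 p [0.5617 0.1069 0.2093] j [ 0.02 -0.39  2.09  0.09  0.94 -0.15] F [-0.1  0.  -3.7] T [-0.07  0.53 -0.03] w 0.239
tcp [0.56647011 0.10440048 0.19964452]
t 4.75 d(cm) [-0.33 -0.08  1.05] rv [-0.019  0.016 -0.073] |rot|deg 4.4
```

>>> play_rows:
  commands:
    - {"dx": -0.3,"dy": -0.1,"dz": 1,"rx": -0.019,"ry": 0.016,"rz": -0.073,"claw": 1}
    - {"dx": -0.3,"dy": -0.1,"dz": 1,"rx": -0.019,"ry": 0.016,"rz": -0.073,"claw": 1}
    - {"dx": -0.3,"dy": -0.1,"dz": 1,"rx": -0.019,"ry": 0.016,"rz": -0.073,"claw": 1}
    - {"dx": -0.3,"dy": -0.1,"dz": 1,"rx": -0.019,"ry": 0.016,"rz": -0.073,"claw": 1}

```text
time: 5.15
tool_pos: [0.5665, 0.1044, 0.2008]
tool_rot: [0.163, 0.609, 0.75, 0.201]
contact_force: [0.5, 0.4, -2.3]
gripper_width: 0.239
```

```bash
python3 - <<'E'
from sp import *
st();sgo([.618,.1985,.207],(0,-10,130))
W=cam('wrist'); f=grab_frame('wrist');d=[.618,.1985,.207]
cv2.imwrite('pics/w3r.png',f)
g=cv2.resize(f,None,fx=1.5,fy=1.5)
for P in [(0,0,68),(72,71,0),(-78,71,0),(0,0,0)]:
    q=proj(W,dpos(d,P))[0];print(P,np.round(q*1.5));cv2.circle(g,tuple(int(v*1.5) for v in q),3,(0,0,255),-1)
cv2.imwrite('pics/w3.png',g)
E
```

```text
t 5.15 p [0.5665 0.1044 0.2008] j [ 0.   -0.38  2.11  0.13  0.9  -0.26] F [ 0.5  0.4 -2.3] T [-0.13  0.45  0.04] w 0.239
tcp [0.56647011 0.10440048 0.19964452]
t 5.15 d(cm) [ 0.   -0.06  0.1 ] rv [ 0.     0.001 -0.001] |rot|deg 0.1
(0, 0, 68) [381. 114.]
(72, 71, 0) [529. -33.]
(-78, 71, 0) [221. -33.]
(0, 0, 0) [382. 120.]
```

View pics/w3.png

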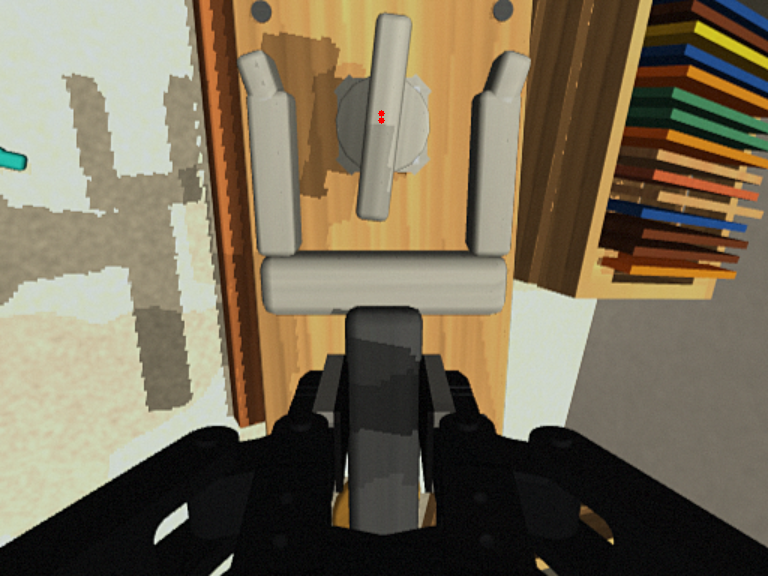

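```bash
python3 - <<'E'
from sp import *
W=cam('wrist')
for d in ([.618,.1985,.207],):
  for x in (72,-78):
    print(x,[np.round(proj(W,dpos(d,(x,y,0)))[0]*1.5,1).tolist() for y in (50,0,-50,-110)])
  print('bar',[np.round(proj(W,dpos(d,(s*40*np.sin(.11),s*40*np.cos(.11),68)))[0]*1.5,1).tolist() for s in (1,-1)])
f=cv2.imread('pics/w3r.png')
crop(f,140,0,370,175,3,'pics/w3c.png')
E
```

```text
72 [[524.7, 14.8], [517.4, 120.3], [510.8, 215.3], [503.7, 317.5]]
-78 [[224.1, 15.1], [232.5, 120.6], [240.1, 215.7], [248.3, 318.0]]
bar [[391.7, 2.1], [370.1, 213.8]]
```

View pics/w3c.png

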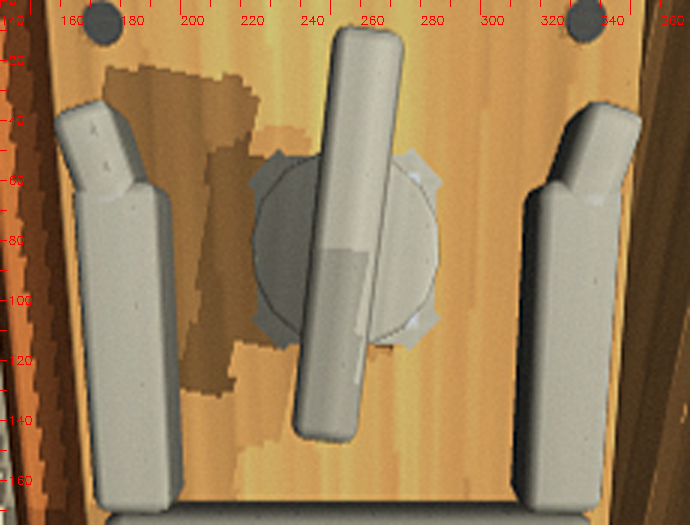

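```bash
python3 - <<'E'
from sp import *
W=cam('wrist');d=[.618,.1985,.207];Rd=dR(d[2])
def hit(uv,z):
    o,k=ray(W,uv); o=Rd.inv().apply(o-[d[0],d[1],.08]);k=Rd.inv().apply(k); return (o+k*(z/1000-o[2])/k[2])*1000
print('nut',hit((254.8,83),20)[:2]);print('hub',hit((255.2,83),36)[:2])
for z in(67.5,): print('bar ends',hit((262.7,9.3),z)[:2],hit((248.3,147),z)[:2])
print('corners',hit((228,50),20)[:2],hit((284,51.5),20)[:2],hit((228,115.5),20)[:2],hit((283,115),20)[:2])
print('screws',hit((103/3+140,23/3),0),hit((584/3+140,22/3),0))
# spanner points w.r.t tool using plane
E
```

```text
nut [ 0.77371951 -2.6182606 ]
hub [ 1.04425049 -3.09889292]
bar ends [ 5.31762392 35.84676593] [ -3.42763936 -42.64239802]
corners [-18.39680533  19.90417167] [21.76747452 18.86902585] [-19.4900911  -25.93100287] [ 22.01592598 -25.6152553 ]
screws [-59.23473259  51.58192394   0.        ] [60.56127071 51.72087818  0.        ]
```

```bash
sed -i 's/^OFF=.*/OFF=np.array([.0715,.0002,.0085])\nD=[.6189,.1956,.207]/' sp.py; python3 - <<'E'
from sp import *
sgo(D,(.6,-63,130));sgo(D,(.6,-63,40))
E
```

```text
tcp [0.57911047 0.04980992 0.20014452]
t 5.20 d(cm) [-5.6   0.03  0.14] rv [ 0.001  0.001 -0.001] |rot|deg 0.1
tcp [0.6231498  0.05905854 0.12220223]
t 5.20 d(cm) [-5.59  0.02  9.14] rv [ 0.001  0.001 -0.001] |rot|deg 0.1
```

>>> play_rows:
  commands:
    - {"dx": -3,"dy": 0,"dz": 0,"rx": 0,"ry": 0,"rz": 0,"claw": 1}
    - {"dx": -5.6,"dy": 0,"dz": 1,"rx": 0,"ry": 0,"rz": 0,"claw": 1}
    - {"dx": -5.6,"dy": 0,"dz": 4.5,"rx": 0,"ry": 0,"rz": 0,"claw": 1}
    - {"dx": -5.6,"dy": 0,"dz": 8,"rx": 0,"ry": 0,"rz": 0,"claw": 1}
    - {"dx": -5.6,"dy": 0,"dz": 8,"rx": 0,"ry": 0,"rz": 0,"claw": 1}

```text
time: 5.7
tool_pos: [0.6157, 0.0577, 0.1264]
tool_rot: [0.16, 0.61, 0.75, 0.199]
contact_force: [-1.4, -0.2, -3.6]
gripper_width: 0.236
```

```bash
python3 - <<'E'
from sp import *
st();sgo(D,(.6,-63,3));
for n in('side','scene','wrist'): cv2.imwrite(f'pics/{n}4.png',grab_frame(n))
crop(cv2.imread('pics/scene4.png'),200,195,330,285,6,'pics/c5.png')
E
```

```text
t 5.70 p [0.6157 0.0577 0.1264] j [-0.09 -0.16  2.07  0.22  0.76 -0.42] F [-1.4 -0.2 -3.6] T [-0.04  0.58 -0.  ] w 0.236
tcp [0.64125486 0.06286075 0.09015929]
t 5.70 d(cm) [-0.02  0.48  4.44] rv [-0.008 -0.002 -0.003] |rot|deg 0.5
```

View pics/c5.png

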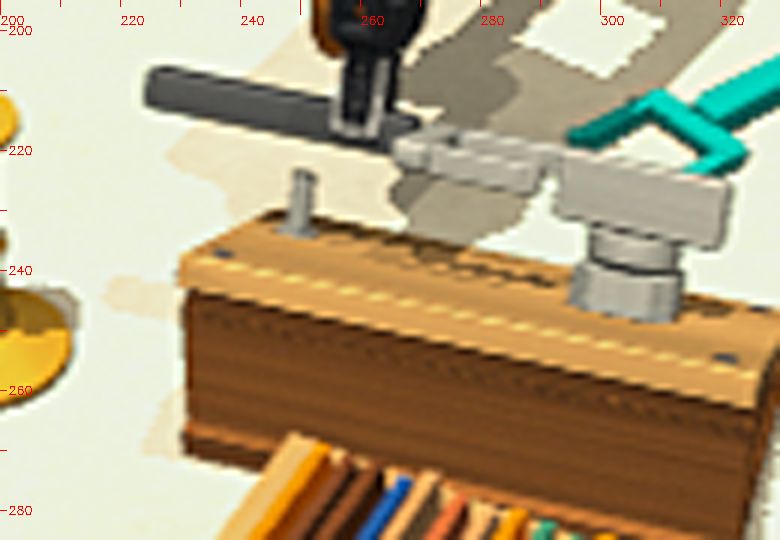

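View pics/wrist4.png

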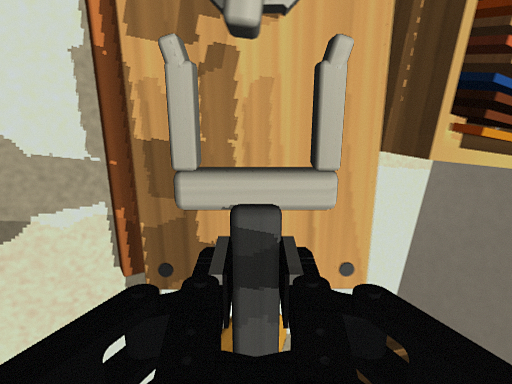

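View pics/side4.png

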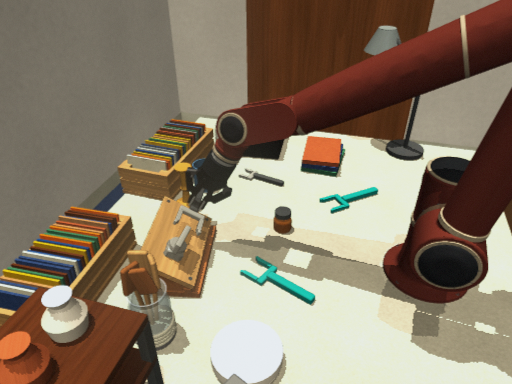

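>>> play_rows:
  commands:
    - {"dx": 0,"dy": 0.48,"dz": 1.5,"rx": -0.008,"ry": -0.002,"rz": -0.003,"claw": 1}
    - {"dx": 0,"dy": 0.48,"dz": 1.5,"rx": -0.008,"ry": -0.002,"rz": -0.003,"claw": 1}
    - {"dx": 0,"dy": 0.48,"dz": 1.5,"rx": -0.008,"ry": -0.002,"rz": -0.003,"claw": 1}
    - {"dx": 0,"dy": 0.48,"dz": 1.5,"rx": -0.008,"ry": -0.002,"rz": -0.003,"claw": 1}

```text
time: 6.25
tool_pos: [0.6301, 0.06, 0.125]
tool_rot: [0.169, 0.607, 0.749, 0.205]
contact_force: [-0.0, -0.1, -3.9]
gripper_width: 0.234
```

```bash
python3 - <<'E'
from sp import *
st();sgo(D,(.6,-63,4));
W=cam('wrist');f=grab_frame('wrist')
cv2.imwrite('pics/w5.png',cv2.resize(f,None,fx=1.5,fy=1.5))
st()
for P in [(-60,-190+10,0),(60,-180,0),(75,-100,0),(-75,-100,0)]: print(proj(W,dpos(D,P))*1.5)
E
```

```text
t 6.25 p [0.6301 0.06   0.125 ] j [-0.09 -0.13  2.05  0.22  0.72 -0.42] F [-0.  -0.1 -3.9] T [-0.08  0.44 -0.01] w 0.234
tcp [0.64076554 0.06275799 0.09102532]
t 6.25 d(cm) [ 0.07 -0.79  3.49] rv [0.013 0.004 0.003] |rot|deg 0.8
t 6.30 p [0.63   0.06   0.1247] j [-0.09 -0.13  2.05  0.22  0.72 -0.42] F [ 0.4  0.2 -2.5] T [-0.11  0.51  0.03] w 0.237
[[218.70018669 427.99976077]]
[[503.12267908 426.37515348]]
[[557.1264241  240.13549853]]
[[159.4776957 240.2998025]]
```

View pics/w5.png

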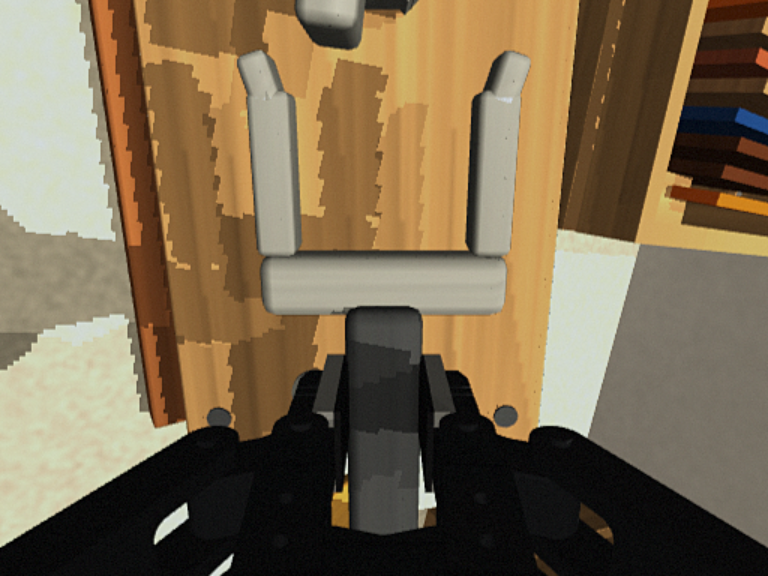

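>>> play_rows:
  commands:
    - {"dx": 0.1,"dy": -0.8,"dz": 0,"rx": 0.013,"ry": 0.004,"rz": 0.003,"claw": 1}
    - {"dx": 0.1,"dy": -0.8,"dz": 1,"rx": 0.013,"ry": 0.004,"rz": 0.003,"claw": 1}
    - {"dx": 0.1,"dy": -0.8,"dz": 2,"rx": 0.013,"ry": 0.004,"rz": 0.003,"claw": 1}
    - {"dx": 0.1,"dy": -0.8,"dz": 2,"rx": 0.013,"ry": 0.004,"rz": 0.003,"claw": 1}
    - {"dx": 0.1,"dy": -0.8,"dz": 2,"rx": 0.013,"ry": 0.004,"rz": 0.003,"claw": 1}

```text
time: 6.8
tool_pos: [0.6328, 0.0617, 0.1023]
tool_rot: [0.162, 0.609, 0.75, 0.201]
contact_force: [0.6, 0.6, -2.9]
gripper_width: 0.237
```

```bash
python3 - <<'E'
from sp import *
st();sgo(D,(.6,-63,4));
E
```

```text
t 6.80 p [0.6328 0.0617 0.1023] j [-0.08 -0.09  2.04  0.23  0.69 -0.43] F [ 0.6  0.6 -2.9] T [-0.09  0.49 -0.  ] w 0.237
tcp [0.64076554 0.06275799 0.09102532]
t 6.80 d(cm) [-0.06  0.14  1.38] rv [-0.002 -0.001 -0.   ] |rot|deg 0.1
```

>>> play_rows:
  commands:
    - {"dx": -0.06,"dy": 0.12,"dz": 0,"rx": -0.002,"ry": -0.001,"rz": 0,"claw": 1}
    - {"dx": -0.06,"dy": 0.12,"dz": 0.7,"rx": -0.002,"ry": -0.001,"rz": 0,"claw": 1}
    - {"dx": -0.06,"dy": 0.12,"dz": 1.3,"rx": -0.002,"ry": -0.001,"rz": 0,"claw": 1}
    - {"dx": -0.06,"dy": 0.12,"dz": 1.3,"rx": -0.002,"ry": -0.001,"rz": 0,"claw": 1}
    - {"dx": -0.06,"dy": 0.12,"dz": 1.3,"rx": -0.002,"ry": -0.001,"rz": 0,"claw": 1}

```text
time: 7.3
tool_pos: [0.6401, 0.0627, 0.0911]
tool_rot: [0.163, 0.609, 0.75, 0.201]
contact_force: [-0.4, 0.2, -3.2]
gripper_width: 0.234
```

```bash
python3 - <<'E'
from sp import *
for n in ('scene','side'): cv2.imwrite(f'pics/{n}6.png',grab_frame(n))
st();sgo(D,(.6,-63,4));
crop(cv2.imread('pics/scene6.png'),200,195,330,285,6,'pics/c6.png')
crop(cv2.imread('pics/side6.png'),140,170,240,290,5,'pics/c7.png')
E
```

```text
t 7.40 p [0.6403 0.0627 0.0917] j [-0.08 -0.05  2.03  0.23  0.67 -0.43] F [ 0.7  0.1 -3. ] T [-0.1   0.47 -0.08] w 0.237
tcp [0.64076554 0.06275799 0.09102532]
t 7.40 d(cm) [-0.    0.01  0.08] rv [ 0.001  0.    -0.   ] |rot|deg 0.0
```

View pics/c6.png

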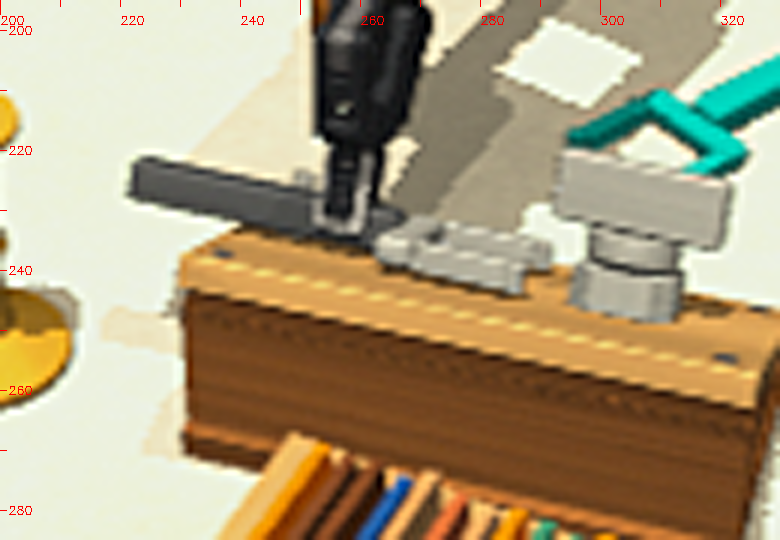

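View pics/c7.png

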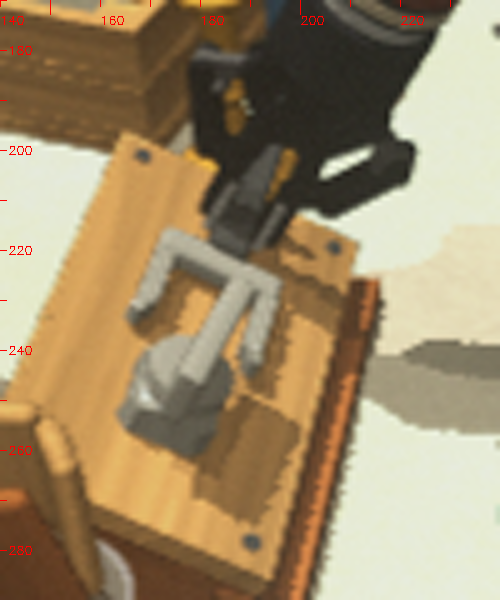

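>>> play_rows:
  commands:
    - {"dx": 0.8,"dy": 0,"dz": 0.15,"rx": 0,"ry": 0,"rz": 0,"claw": 1}
    - {"dx": 1.6,"dy": 0,"dz": 0.15,"rx": 0,"ry": 0,"rz": 0,"claw": 1}
    - {"dx": 2.4,"dy": 0,"dz": 0.15,"rx": 0,"ry": 0,"rz": 0,"claw": 1}
    - {"dx": 3.0,"dy": 0,"dz": 0.15,"rx": 0,"ry": 0,"rz": 0,"claw": 1}
    - {"dx": 3.0,"dy": 0,"dz": 0.15,"rx": 0,"ry": 0,"rz": 0,"claw": 1}

```text
time: 7.9
tool_pos: [0.6345, 0.0933, 0.0904]
tool_rot: [0.163, 0.608, 0.75, 0.201]
contact_force: [0.4, 0.1, -3.0]
gripper_width: 0.241
```

```bash
python3 - <<'E'
from sp import *
f=grab_frame('wrist')
cv2.imwrite('pics/w7.png',cv2.resize(f,None,fx=1.5,fy=1.5))
st();sgo(D,(.6,0,3));
E
```

```text
t 7.95 p [0.6347 0.0929 0.0904] j [-0.02 -0.06  2.04  0.19  0.66 -0.35] F [ 0.5 -0.3 -2.9] T [-0.07  0.48  0.04] w 0.234
tcp [0.6283068  0.12451582 0.09015929]
t 7.95 d(cm) [3.23 0.01 0.04] rv [ 0.001 -0.     0.001] |rot|deg 0.0
```

View pics/w7.png

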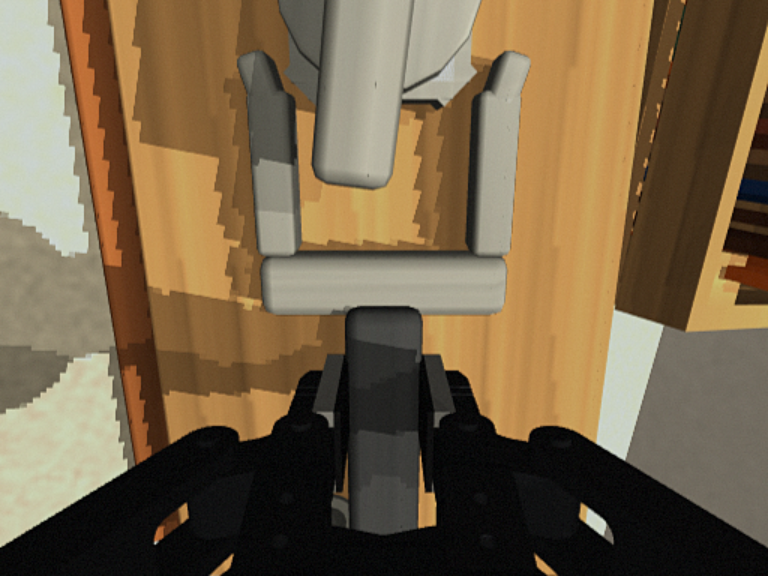

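```bash
python3 - <<'E'
from sp import *
f=cv2.imread('pics/w7.png')
f=cv2.resize(f,(512,384))
W=grab_frame('wrist');cv2.imwrite('pics/w8r.png',W)
crop(W,150,0,360,130,3,'pics/w8.png')
E
```

```text
(no output)
```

View pics/w8.png

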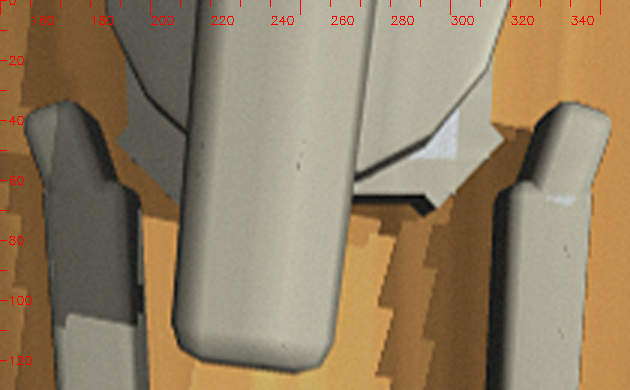

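>>> play_rows:
  commands:
    - {"dx": 0.5,"dy": 0,"dz": 0,"rx": 0,"ry": 0,"rz": 0,"claw": 1}
    - {"dx": 0.9,"dy": 0,"dz": 0,"rx": 0,"ry": 0,"rz": 0,"claw": 1}
    - {"dx": 1.3,"dy": 0,"dz": 0,"rx": 0,"ry": 0,"rz": 0,"claw": 1}
    - {"dx": 1.6,"dy": 0,"dz": 0,"rx": 0,"ry": 0,"rz": 0,"claw": 1}

```text
time: 8.4
tool_pos: [0.6315, 0.1085, 0.0905]
tool_rot: [0.163, 0.609, 0.75, 0.201]
contact_force: [0.2, 0.2, -2.9]
gripper_width: 0.235
```

```bash
python3 - <<'E'
from sp import *
W=grab_frame('wrist')
crop(W,150,0,360,130,3,'pics/w9.png')
st();sgo(D,(.6,0,3));
E
```

```text
t 8.45 p [0.6314 0.1088 0.0904] j [ 0.01 -0.06  2.04  0.16  0.65 -0.3 ] F [-0.6 -0.  -2.9] T [-0.04  0.48 -0.  ] w 0.238
tcp [0.6283068  0.12451582 0.09015929]
t 8.45 d(cm) [1.6  0.01 0.04] rv [ 0.001 -0.     0.   ] |rot|deg 0.0
```

View pics/w9.png

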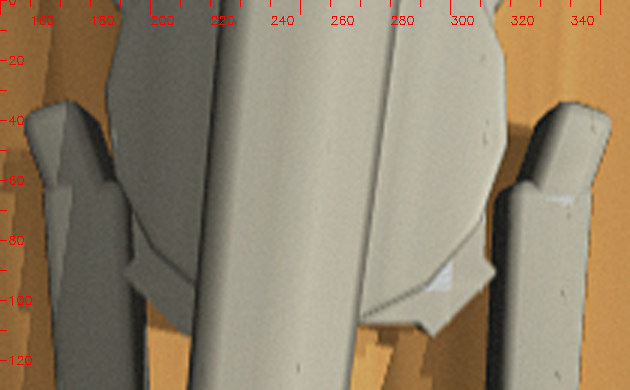

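>>> play_rows:
  commands:
    - {"dx": 0.4,"dy": 0,"dz": 0,"rx": 0,"ry": 0,"rz": 0,"claw": 1}
    - {"dx": 0.8,"dy": 0,"dz": 0,"rx": 0,"ry": 0,"rz": 0,"claw": 1}
    - {"dx": 1.2,"dy": 0,"dz": 0,"rx": 0,"ry": 0,"rz": 0,"claw": 1}
    - {"dx": 1.5,"dy": 0,"dz": 0,"rx": 0,"ry": 0,"rz": 0,"claw": 1}
    - {"dx": 1.5,"dy": 0,"dz": 0,"rx": 0,"ry": 0,"rz": 0,"claw": 1}

```text
time: 8.95
tool_pos: [0.6281, 0.124, 0.0904]
tool_rot: [0.163, 0.608, 0.75, 0.201]
contact_force: [0.6, 0.8, -3.8]
gripper_width: 0.235
```

```bash
python3 - <<'E'
from sp import *
for n in ('scene','side'): cv2.imwrite(f'pics/{n}10.png',grab_frame(n))
W=grab_frame('wrist')
crop(W,130,0,380,180,3,'pics/w10.png')
st();sgo(D,(.6,0,0));
crop(cv2.imread('pics/scene10.png'),210,200,330,270,6,'pics/c10.png')
crop(cv2.imread('pics/side10.png'),140,190,230,290,6,'pics/c11.png')
E
```

```text
t 9.10 p [0.6283 0.1235 0.0904] j [ 0.04 -0.06  2.04  0.14  0.65 -0.25] F [ 0.3 -0.2 -3. ] T [-0.02  0.54 -0.01] w 0.239
tcp [0.62977477 0.1248241  0.08756122]
t 9.10 d(cm) [0.1  0.01 0.34] rv [ 0.001 -0.     0.   ] |rot|deg 0.0
```

View pics/w10.png

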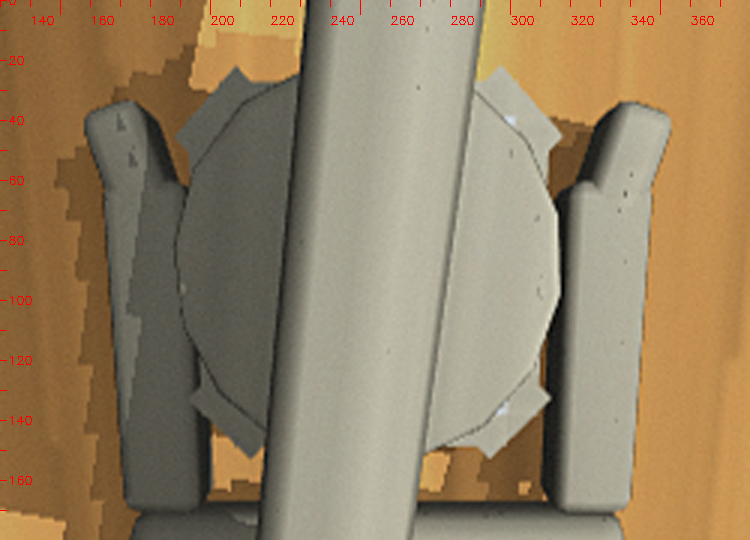

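View pics/c10.png

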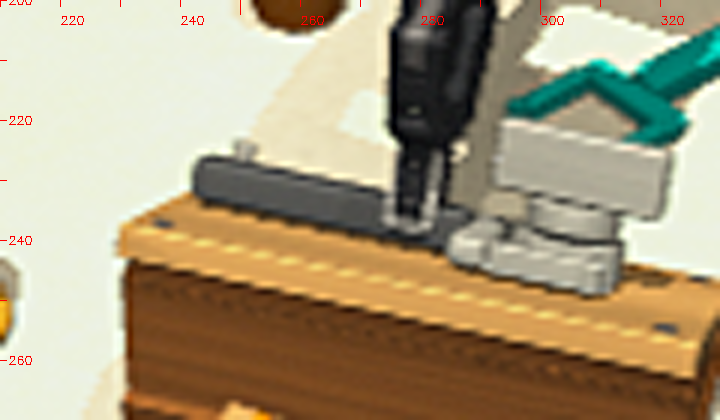

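View pics/c11.png

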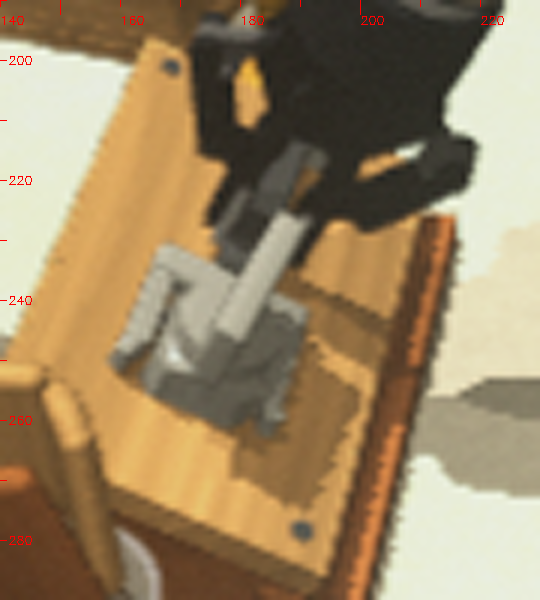

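>>> play_rows:
  commands:
    - {"dx": 0.1,"dy": 0,"dz": 0.1,"rx": 0,"ry": 0,"rz": 0,"claw": 1}
    - {"dx": 0.1,"dy": 0,"dz": 0.2,"rx": 0,"ry": 0,"rz": 0,"claw": 1}
    - {"dx": 0.1,"dy": 0,"dz": 0.3,"rx": 0,"ry": 0,"rz": 0,"claw": 1}
    - {"dx": 0.1,"dy": 0,"dz": 0.3,"rx": 0,"ry": 0,"rz": 0,"claw": 1}

```text
time: 9.5
tool_pos: [0.6296, 0.1247, 0.0877]
tool_rot: [0.163, 0.609, 0.75, 0.201]
contact_force: [-0.4, -0.8, -3.4]
gripper_width: 0.235
```

```bash
python3 - <<'E'
from sp import *
st();sgo(D,(.6,0,0));
E
```

```text
t 9.50 p [0.6296 0.1247 0.0877] j [ 0.04 -0.05  2.04  0.14  0.64 -0.25] F [-0.4 -0.8 -3.4] T [-0.07  0.45  0.01] w 0.235
tcp [0.62977477 0.1248241  0.08756122]
t 9.50 d(cm) [0.01 0.01 0.02] rv [ 0. -0.  0.] |rot|deg 0.0
```

Not touching the face yet; I'll go down in small steps.

>>> play_rows:
  commands:
    - {"dx": 0,"dy": 0,"dz": 0.1,"rx": 0,"ry": 0,"rz": 0,"claw": 1}
    - {"dx": 0,"dy": 0,"dz": 0.15,"rx": 0,"ry": 0,"rz": 0,"claw": 1}
    - {"dx": 0,"dy": 0,"dz": 0.15,"rx": 0,"ry": 0,"rz": 0,"claw": 1}

```text
time: 9.8
tool_pos: [0.6298, 0.1248, 0.0875]
tool_rot: [0.163, 0.608, 0.75, 0.201]
contact_force: [-15.3, -3.2, 10.4]
gripper_width: 0.239
```

```bash
python3 - <<'E'
from sp import *
st();sgo(D,(.6,0,0));
E
```

```text
t 9.80 p [0.6298 0.1248 0.0875] j [ 0.04 -0.05  2.04  0.14  0.64 -0.25] F [-15.3  -3.2  10.4] T [-0.28  1.44  0.01] w 0.239
tcp [0.62977477 0.1248241  0.08756122]
t 9.80 d(cm) [ 0.   -0.   -0.01] rv [-0.001 -0.001  0.001] |rot|deg 0.1
```

>>> play_rows:
  commands:
    - {"dx": 0,"dy": 0,"dz": 0,"rx": 0,"ry": 0,"rz": 0,"claw": 0.5}
    - {"dx": 0,"dy": 0,"dz": -0.1,"rx": 0,"ry": 0,"rz": 0,"claw": 0.3}
    - {"dx": 0,"dy": 0,"dz": -0.1,"rx": 0,"ry": 0,"rz": 0,"claw": 0.3}
    - {"dx": 0,"dy": 0,"dz": -0.1,"rx": 0,"ry": 0,"rz": 0,"claw": 0.3}
    - {"dx": 0,"dy": 0,"dz": -0.1,"rx": 0,"ry": 0,"rz": 0,"claw": 0.3}

```text
time: 10.3
tool_pos: [0.6295, 0.1247, 0.0884]
tool_rot: [0.163, 0.608, 0.75, 0.201]
contact_force: [0.6, -0.1, -1.0]
gripper_width: 0.701
```

```bash
python3 - <<'E'
from sp import *
W=grab_frame('wrist')
crop(W,110,0,400,240,2,'pics/w11.png')
st();sgo(D,(0,0,0));
E
```

```text
t 10.35 p [0.6294 0.1247 0.0884] j [ 0.04 -0.05  2.04  0.14  0.64 -0.25] F [ 0.3 -0.3 -0.1] T [-0.07  0.24  0.03] w 0.699
tcp [0.62926625 0.12471731 0.08726122]
t 10.35 d(cm) [ 0.01 -0.07  0.09] rv [-0.001 -0.001  0.001] |rot|deg 0.1
```

View pics/w11.png

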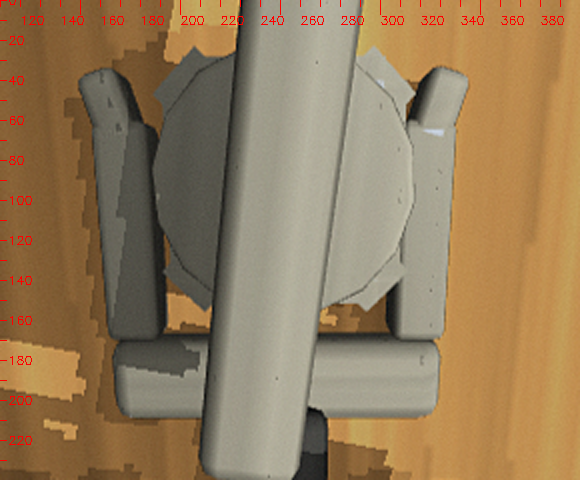

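```bash
cat >> sp.py <<'E'
def tgo(d,P,th):
    go(dpos(d,P),toolR(d,th))
E
python3 - <<'E'
from sp import *
tgo(D,(0,-72,150),0);tgo(D,(0,0,150),.11)
E
```

```text
t 10.35 d(cm) [ -0.04  -0.06 -14.06] rv [-0.001 -0.001  0.001] |rot|deg 0.1
t 10.35 d(cm) [  7.16  -0.06 -14.06] rv [-0.001 -0.     0.111] |rot|deg 6.4
```

>>> play_rows:
  commands:
    - {"dx": 0,"dy": 0,"dz": -2,"rx": 0,"ry": 0,"rz": 0,"claw": 0.3}
    - {"dx": 0,"dy": 0,"dz": -6,"rx": 0,"ry": 0,"rz": 0,"claw": 0.3}
    - {"dx": 0,"dy": 0,"dz": -11,"rx": 0,"ry": 0,"rz": 0,"claw": 0.3}
    - {"dx": 3,"dy": 0,"dz": -14,"rx": 0,"ry": 0,"rz": 0.05,"claw": 0.3}
    - {"dx": 7.2,"dy": 0,"dz": -14,"rx": 0,"ry": 0,"rz": 0.11,"claw": 0.3}

```text
time: 10.85
tool_pos: [0.5483, 0.1801, 0.217]
tool_rot: [0.155, 0.65, 0.713, 0.214]
contact_force: [0.6, 0.7, -0.3]
gripper_width: 0.7
```

>>> play_rows:
  commands:
    - {"dx": 0.8,"dy": 0,"dz": 0,"rx": 0,"ry": 0,"rz": 0.01,"claw": 0.3}
    - {"dx": 0.8,"dy": 0,"dz": 0,"rx": 0,"ry": 0,"rz": 0.01,"claw": 0.3}
    - {"dx": 0.8,"dy": 0,"dz": 0,"rx": 0,"ry": 0,"rz": 0.01,"claw": 0.3}

```text
time: 11.15
tool_pos: [0.5473, 0.188, 0.2172]
tool_rot: [0.154, 0.653, 0.71, 0.214]
contact_force: [0.1, -0.0, 0.1]
gripper_width: 0.7
```

```bash
python3 - <<'E'
from sp import *
W=grab_frame('wrist');cv2.imwrite('pics/w12r.png',W)
cv2.imwrite('pics/w12.png',cv2.resize(W,None,fx=1.5,fy=1.5))
st();tgo(D,(0,0,150),.11)
c=cam('wrist');print(proj(c,[dpos(D,(0,0,z)) for z in (20,36,67.5)])*1.5)
E
```

```text
t 11.20 p [0.5474 0.1875 0.2168] j [ 0.2  -0.38  2.09  0.    0.9   0.12] F [ 0.4 -0.2 -0.2] T [-0.09  0.22  0.  ] w 0.703
t 11.20 d(cm) [-0.75 -0.55  0.43] rv [ 0.01   0.001 -0.015] |rot|deg 1.0
[[370.09190006 286.01762353]
 [369.674778   294.21071391]
 [368.69868173 313.38314721]]
```

View pics/w12.png

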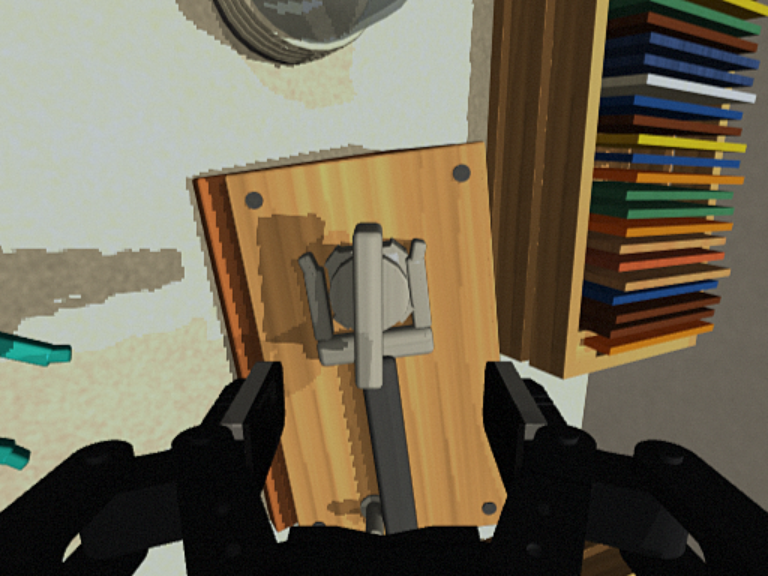

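```bash
python3 - <<'E'
from sp import *
crop(cv2.imread('pics/w12r.png'),190,130,310,270,5,'pics/w12c.png')
E
```

```text
(no output)
```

View pics/w12c.png

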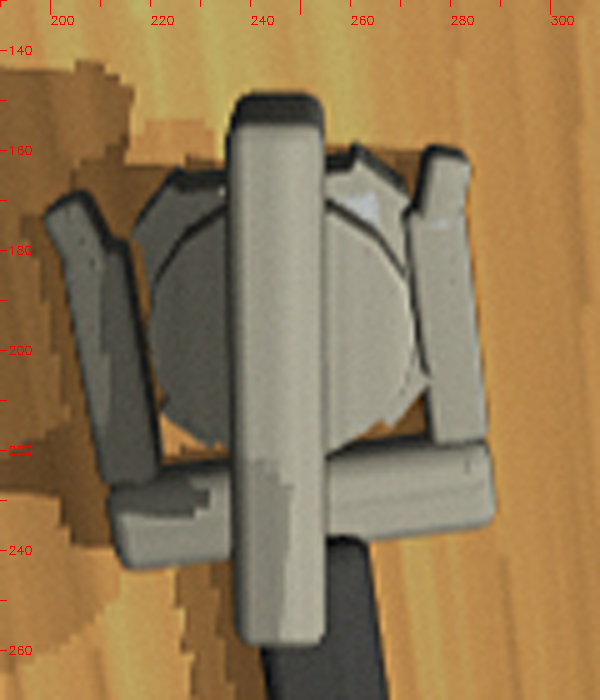

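```bash
python3 - <<'E'
from sp import *
W=cam('wrist');Rd=dR(D[2])
def hit(uv,z):
    o,k=ray(W,uv); o=Rd.inv().apply(o-[D[0],D[1],.08]);k=Rd.inv().apply(k); return (o+k*(z/1000-o[2])/k[2])*1000
a=hit((245.8,154.4),67.8);b=hit((246.2,259),67.8);print(a,b,(a+b)/2,np.linalg.norm(a-b),np.arctan2(*(a-b)[:2]))
st()
E
```

```text
[ 5.22631767 38.93005191 67.8       ] [ -4.92645918 -39.02095057  67.8       ] [ 1.49929244e-01 -4.54493316e-02  6.78000000e+01] 78.60939934228162 0.12951653694779697
t 11.20 p [0.5474 0.1875 0.2168] j [ 0.2  -0.38  2.09  0.    0.9   0.12] F [ 0.4 -0.2 -0.2] T [-0.09  0.22  0.  ] w 0.703
```

```bash
python3 - <<'E'
from sp import *
tgo(D,(0.1,0,42),.125)
E
```

```text
t 11.20 d(cm) [-0.74 -0.64 11.23] rv [0.01  0.001 0.   ] |rot|deg 0.6
```

>>> play_rows:
  commands:
    - {"dx": -0.74,"dy": -0.64,"dz": 3,"rx": 0.01,"ry": 0.001,"rz": 0,"claw": 0.3}
    - {"dx": -0.74,"dy": -0.64,"dz": 6,"rx": 0.01,"ry": 0.001,"rz": 0,"claw": 0.3}
    - {"dx": -0.74,"dy": -0.64,"dz": 7,"rx": 0.01,"ry": 0.001,"rz": 0,"claw": 0.3}
    - {"dx": -0.74,"dy": -0.64,"dz": 7,"rx": 0.01,"ry": 0.001,"rz": 0,"claw": 0.3}
    - {"dx": -0.74,"dy": -0.64,"dz": 7,"rx": 0.01,"ry": 0.001,"rz": 0,"claw": 0.3}

```text
time: 11.7
tool_pos: [0.5777, 0.1866, 0.1534]
tool_rot: [0.15, 0.655, 0.71, 0.211]
contact_force: [0.3, -0.1, -0.1]
gripper_width: 0.701
```

```bash
python3 - <<'E'
from sp import *
st();tgo(D,(0.1,0,42),.125)
E
```

```text
t 11.70 p [0.5777 0.1866 0.1534] j [ 0.19 -0.23  2.08  0.02  0.77  0.1 ] F [ 0.3 -0.1 -0.1] T [-0.02  0.23 -0.01] w 0.701
t 11.70 d(cm) [ 0.03 -0.01  4.26] rv [ 0.  0. -0.] |rot|deg 0.0
```

>>> play_rows:
  commands:
    - {"dx": 0,"dy": 0,"dz": 2,"rx": 0,"ry": 0,"rz": 0,"claw": 0.3}
    - {"dx": 0,"dy": 0,"dz": 4.2,"rx": 0,"ry": 0,"rz": 0,"claw": 0.3}
    - {"dx": 0,"dy": 0,"dz": 4.2,"rx": 0,"ry": 0,"rz": 0,"claw": 0.3}
    - {"dx": 0,"dy": 0,"dz": 4.2,"rx": 0,"ry": 0,"rz": 0,"claw": 0.3}
    - {"dx": 0,"dy": 0,"dz": 4.2,"rx": 0,"ry": 0,"rz": 0,"claw": 0.3}

```text
time: 12.2
tool_pos: [0.5989, 0.1911, 0.1191]
tool_rot: [0.151, 0.654, 0.71, 0.212]
contact_force: [-0.0, -1.0, 0.2]
gripper_width: 0.698
```

```bash
python3 - <<'E'
from sp import *
st();tgo(D,(0.1,0,42),.125)
E
```

```text
t 12.20 p [0.5989 0.1911 0.1191] j [ 0.19 -0.13  2.05  0.02  0.69  0.09] F [-0.  -1.   0.2] T [-0.03  0.23  0.03] w 0.698
t 12.20 d(cm) [ 0.01 -0.17  0.21] rv [ 0.003  0.    -0.   ] |rot|deg 0.2
```

>>> play_rows:
  commands:
    - {"dx": 0,"dy": -0.12,"dz": 0.1,"rx": 0.002,"ry": 0,"rz": 0,"claw": 0.3}
    - {"dx": 0,"dy": -0.12,"dz": 0.1,"rx": 0.002,"ry": 0,"rz": 0,"claw": 0.3}

```text
time: 12.4
tool_pos: [0.5987, 0.1913, 0.1191]
tool_rot: [0.151, 0.654, 0.71, 0.212]
contact_force: [0.4, -0.4, -0.2]
gripper_width: 0.703
```

```bash
python3 - <<'E'
from sp import *
W=grab_frame('wrist');cv2.imwrite('pics/w13.png',cv2.resize(W,None,fx=1.5,fy=1.5))
st();tgo(D,(0.1,0,42),.125)
E
```

```text
t 12.45 p [0.5986 0.1912 0.1187] j [ 0.19 -0.13  2.05  0.02  0.69  0.09] F [ 0.2 -0.7 -0.7] T [-0.04  0.25  0.01] w 0.697
t 12.45 d(cm) [-0.01 -0.13  0.19] rv [ 0.002 -0.    -0.   ] |rot|deg 0.1
```

View pics/w13.png

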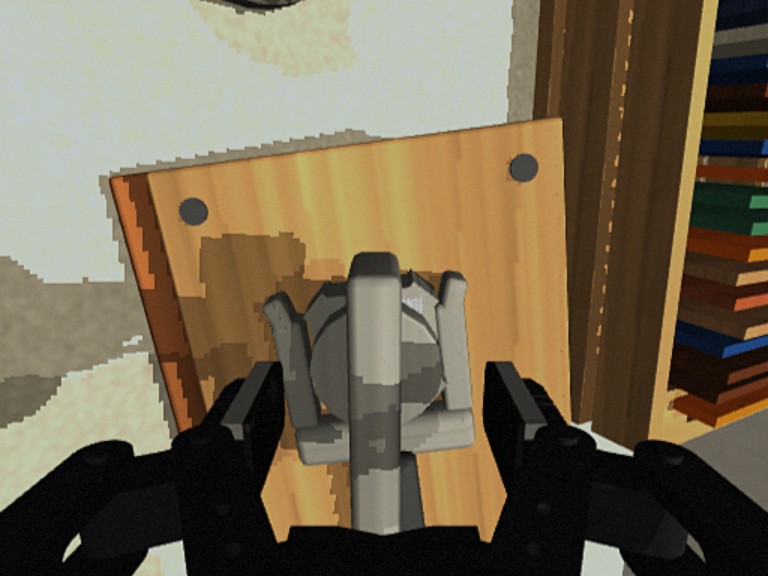

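>>> play_rows:
  commands:
    - {"dx": 0,"dy": -0.2,"dz": 0.2,"rx": 0.002,"ry": 0,"rz": 0,"claw": 0.3}
    - {"dx": 0,"dy": -0.2,"dz": 0.2,"rx": 0.002,"ry": 0,"rz": 0,"claw": 0.3}
    - {"dx": 0,"dy": -0.2,"dz": 0.2,"rx": 0.002,"ry": 0,"rz": 0,"claw": 0.3}
    - {"dx": 0,"dy": -0.2,"dz": 0.2,"rx": 0.002,"ry": 0,"rz": 0,"claw": 0.3}

```text
time: 12.85
tool_pos: [0.5978, 0.1913, 0.1159]
tool_rot: [0.15, 0.654, 0.71, 0.211]
contact_force: [-0.5, -0.1, -0.0]
gripper_width: 0.698
```

```bash
python3 - <<'E'
from sp import *
W=grab_frame('wrist');cv2.imwrite('pics/w14.png',cv2.resize(W,None,fx=1.5,fy=1.5)[200:560,180:600])
st();tgo(D,(0.1,0,42),.125)
E
```

```text
t 12.90 p [0.5978 0.1913 0.1159] j [ 0.19 -0.13  2.06  0.02  0.69  0.09] F [0.1 0.4 0.2] T [-0.12  0.25  0.02] w 0.704
t 12.90 d(cm) [-0.01  0.07 -0.01] rv [ 0. -0. -0.] |rot|deg 0.0
```

View pics/w14.png

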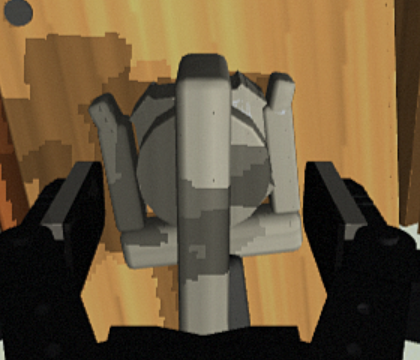

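>>> play_rows:
  commands:
    - {"dx": 0,"dy": 0,"dz": 0,"rx": 0,"ry": 0,"rz": 0,"claw": 1}
    - {"dx": 0,"dy": 0,"dz": 0,"rx": 0,"ry": 0,"rz": 0,"claw": 1}
    - {"dx": 0,"dy": 0,"dz": 0,"rx": 0,"ry": 0,"rz": 0,"claw": 1}
    - {"dx": 0,"dy": 0,"dz": 0,"rx": 0,"ry": 0,"rz": 0,"claw": 1}
    - {"dx": 0,"dy": 0,"dz": 0,"rx": 0,"ry": 0,"rz": 0,"claw": 1}

```text
time: 13.4
tool_pos: [0.5977, 0.1914, 0.116]
tool_rot: [0.15, 0.654, 0.71, 0.211]
contact_force: [-2.5, -1.0, 3.0]
gripper_width: 0.154
```

```bash
python3 - <<'E'
from sp import *
st();tgo(D,(0.1,0,42),.125)
E
```

```text
t 13.40 p [0.5977 0.1914 0.116 ] j [ 0.19 -0.13  2.06  0.02  0.69  0.1 ] F [-2.5 -1.   3. ] T [-0.1   0.43 -0.06] w 0.154
t 13.40 d(cm) [-0.01  0.08 -0.  ] rv [-0. -0. -0.] |rot|deg 0.0
```

>>> play_rows:
  commands:
    - {"dx": 0,"dy": 0,"dz": 0.01,"rx": 0,"ry": 0,"rz": 0.1,"claw": 1}
    - {"dx": 0,"dy": 0,"dz": 0.03,"rx": 0,"ry": 0,"rz": 0.2,"claw": 1}
    - {"dx": 0,"dy": 0,"dz": 0.04,"rx": 0,"ry": 0,"rz": 0.3,"claw": 1}
    - {"dx": 0,"dy": 0,"dz": 0.05,"rx": 0,"ry": 0,"rz": 0.4,"claw": 1}
    - {"dx": 0,"dy": 0,"dz": 0.05,"rx": 0,"ry": 0,"rz": 0.4,"claw": 1}

```text
time: 13.9
tool_pos: [0.5979, 0.1913, 0.1157]
tool_rot: [0.105, 0.783, 0.566, 0.236]
contact_force: [-4.1, -1.2, 3.0]
gripper_width: 0.153
```

```bash
cat >> sp.py <<'E'
def ang():
    s=monitor.state(); r=toolR(D).inv()*rot(s); v=r.as_rotvec()
    rd=dR(D[2]); p=rd.inv().apply(s['tool_pos']-np.array([D[0],D[1],.08]))*1000
    print('tool th %.3f'%v[2],'tilt',np.round(v[:2],3),'pos',np.round(p,1),'F deck',np.round(rd.inv().apply(s['contact_force']),1),'T deck',np.round(rd.inv().apply(s['ft_torque']),2))
E
python3 - <<'E'
from sp import *
cv2.imwrite('pics/s15.png',grab_frame('side'));W=grab_frame('wrist');cv2.imwrite('pics/w15.png',cv2.resize(W,None,fx=1.5,fy=1.5))
st();ang()
crop(cv2.imread('pics/s15.png'),140,190,240,290,5,'pics/c15.png')
E
```

```text
t 14.00 p [0.5979 0.1913 0.1157] j [ 0.19 -0.13  2.06  0.02  0.69  0.49] F [-3.8 -2.5  4.7] T [-0.14  0.53 -0.08] w 0.149
tool th 0.523 tilt [0. 0.] pos [-0.7  0.2 41.7] F deck [-1.3 -1.7  6.2] T deck [-0.07  0.55 -0.06]
```

View pics/w15.png

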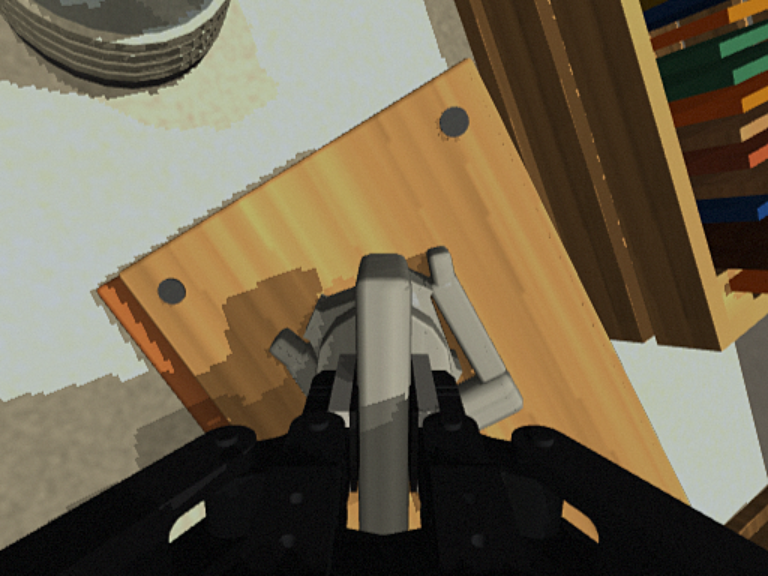

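View pics/c15.png

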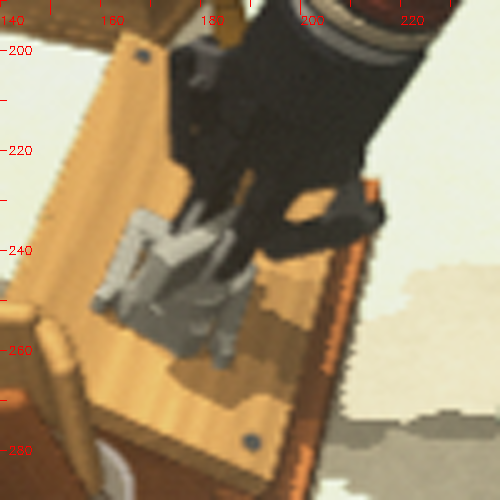

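>>> play_rows:
  commands:
    - {"dx": 0,"dy": 0,"dz": 0.01,"rx": 0,"ry": 0,"rz": 0.1,"claw": 1}
    - {"dx": 0,"dy": 0,"dz": 0.03,"rx": 0,"ry": 0,"rz": 0.2,"claw": 1}
    - {"dx": 0,"dy": 0,"dz": 0.04,"rx": 0,"ry": 0,"rz": 0.3,"claw": 1}
    - {"dx": 0,"dy": 0,"dz": 0.05,"rx": 0,"ry": 0,"rz": 0.4,"claw": 1}
    - {"dx": 0,"dy": 0,"dz": 0.06,"rx": 0,"ry": 0,"rz": 0.5,"claw": 1}

```text
time: 14.5
tool_pos: [0.5981, 0.1914, 0.1152]
tool_rot: [0.044, 0.898, 0.355, 0.255]
contact_force: [-2.6, -1.2, 2.1]
gripper_width: 0.153
```

```bash
python3 - <<'E'
from sp import *
st();ang()
E
```

```text
t 14.50 p [0.5981 0.1914 0.1152] j [ 0.19 -0.13  2.06  0.02  0.69  1.  ] F [-2.6 -1.2  2.1] T [-0.14  0.45  0.14] w 0.153
tool th 1.025 tilt [ 0. -0.] pos [-0.7  0.2 41.1] F deck [-1.4 -0.7  3.2] T deck [0.03 0.47 0.14]
```

>>> play_rows:
  commands:
    - {"dx": 0,"dy": 0,"dz": 0.01,"rx": 0,"ry": 0,"rz": 0.1,"claw": 1}
    - {"dx": 0,"dy": 0,"dz": 0.03,"rx": 0,"ry": 0,"rz": 0.2,"claw": 1}
    - {"dx": 0,"dy": 0,"dz": 0.04,"rx": 0,"ry": 0,"rz": 0.3,"claw": 1}
    - {"dx": 0,"dy": 0,"dz": 0.04,"rx": 0,"ry": 0,"rz": 0.3,"claw": 1}

```text
time: 14.9
tool_pos: [0.5983, 0.1915, 0.1148]
tool_rot: [0.005, 0.941, 0.218, 0.259]
contact_force: [-2.7, -1.1, 2.3]
gripper_width: 0.153
```

```bash
python3 - <<'E'
from sp import *
st();ang()
E
```

```text
t 14.90 p [0.5983 0.1915 0.1148] j [ 0.19 -0.13  2.06  0.02  0.69  1.29] F [-2.7 -1.1  2.3] T [-0.05  0.51 -0.03] w 0.153
tool th 1.323 tilt [ 0.001 -0.   ] pos [-0.8  0.2 40.7] F deck [-1.3 -0.5  3.4] T deck [ 0.04  0.51 -0.05]
```

Now slowly towards the stop, watching the torque about the stud.

>>> play_rows:
  commands:
    - {"dx": 0,"dy": 0,"dz": 0.01,"rx": 0,"ry": 0,"rz": 0.08,"claw": 1}
    - {"dx": 0,"dy": 0,"dz": 0.02,"rx": 0,"ry": 0,"rz": 0.16,"claw": 1}
    - {"dx": 0,"dy": 0,"dz": 0.03,"rx": 0,"ry": 0,"rz": 0.22,"claw": 1}
    - {"dx": 0,"dy": 0,"dz": 0.03,"rx": 0,"ry": 0,"rz": 0.22,"claw": 1}

```text
time: 15.3
tool_pos: [0.5984, 0.1915, 0.1146]
tool_rot: [-0.023, 0.959, 0.114, 0.258]
contact_force: [-2.8, -0.4, 2.6]
gripper_width: 0.155
```

```bash
python3 - <<'E'
from sp import *
st();ang()
E
```

```text
t 15.30 p [0.5984 0.1915 0.1146] j [ 0.19 -0.12  2.06  0.02  0.69  1.51] F [-2.8 -0.4  2.6] T [-0.08  0.54  0.01] w 0.155
tool th 1.541 tilt [ 0. -0.] pos [-0.7  0.2 40.4] F deck [-1.2  0.2  3.7] T deck [ 0.04  0.54 -0.  ]
```

>>> play_rows:
  commands:
    - {"dx": 0,"dy": 0,"dz": 0.01,"rx": 0,"ry": 0,"rz": 0.04,"claw": 1}
    - {"dx": 0,"dy": 0,"dz": 0.01,"rx": 0,"ry": 0,"rz": 0.06,"claw": 1}
    - {"dx": 0,"dy": 0,"dz": 0.01,"rx": 0,"ry": 0,"rz": 0.06,"claw": 1}

```text
time: 15.6
tool_pos: [0.5985, 0.1915, 0.1146]
tool_rot: [-0.03, 0.962, 0.086, 0.257]
contact_force: [-3.3, -1.3, 3.4]
gripper_width: 0.148
```

```bash
python3 - <<'E'
from sp import *
st();ang()
E
```

```text
t 15.60 p [0.5985 0.1915 0.1146] j [ 0.19 -0.12  2.06  0.02  0.69  1.57] F [-3.3 -1.3  3.4] T [-0.07  0.49  0.04] w 0.148
tool th 1.599 tilt [ 0.001 -0.   ] pos [-0.7  0.2 40.4] F deck [-1.3 -0.6  4.7] T deck [0.04 0.49 0.02]
```

>>> play_rows:
  commands:
    - {"dx": 0,"dy": 0,"dz": 0,"rx": 0,"ry": 0,"rz": 0.03,"claw": 1}
    - {"dx": 0,"dy": 0,"dz": 0,"rx": 0,"ry": 0,"rz": 0.06,"claw": 1}
    - {"dx": 0,"dy": 0,"dz": 0,"rx": 0,"ry": 0,"rz": 0.06,"claw": 1}

```text
time: 15.9
tool_pos: [0.5985, 0.1916, 0.1145]
tool_rot: [-0.038, 0.964, 0.057, 0.256]
contact_force: [-2.0, -0.6, 1.7]
gripper_width: 0.154
```

```bash
python3 - <<'E'
from sp import *
st();ang()
W=grab_frame('wrist');cv2.imwrite('pics/w16.png',cv2.resize(W,None,fx=1.5,fy=1.5))
s=grab_frame('side');crop(s,140,190,240,290,5,'pics/c16.png')
E
```

```text
t 15.90 p [0.5985 0.1916 0.1145] j [ 0.19 -0.12  2.06  0.02  0.69  1.63] F [-2.  -0.6  1.7] T [-0.14  0.49  0.05] w 0.154
tool th 1.659 tilt [ 0.001 -0.   ] pos [-0.8  0.2 40.3] F deck [-1.  -0.1  2.5] T deck [-0.01  0.51  0.06]
```

View pics/w16.png

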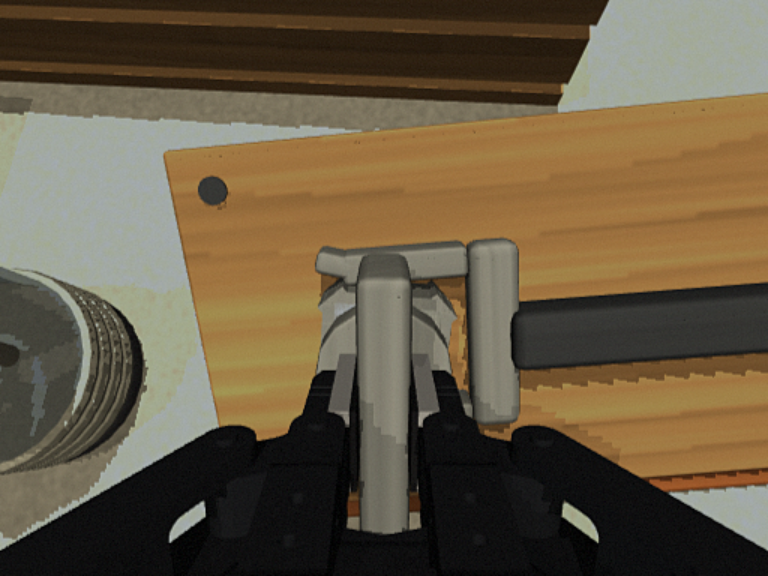

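View pics/c16.png

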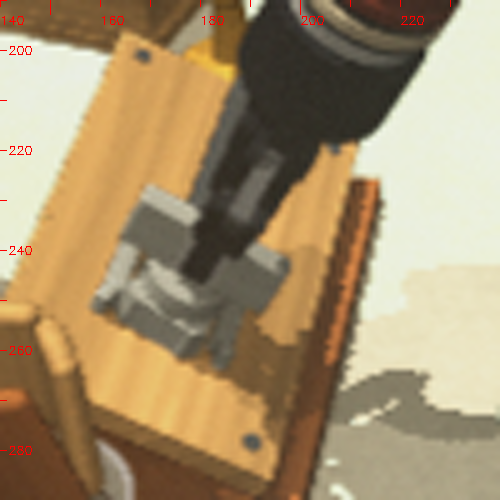

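>>> play_rows:
  commands:
    - {"dx": 0,"dy": 0,"dz": 0,"rx": 0,"ry": 0,"rz": 0.03,"claw": 1}
    - {"dx": 0,"dy": 0,"dz": 0,"rx": 0,"ry": 0,"rz": 0.05,"claw": 1}
    - {"dx": 0,"dy": 0,"dz": 0,"rx": 0,"ry": 0,"rz": 0.05,"claw": 1}

```text
time: 16.3
tool_pos: [0.5985, 0.1915, 0.1144]
tool_rot: [-0.045, 0.965, 0.033, 0.255]
contact_force: [-2.5, -0.7, 1.3]
gripper_width: 0.151
```

```bash
python3 - <<'E'
from sp import *
st();ang()
E
```

```text
t 16.30 p [0.5985 0.1915 0.1144] j [ 0.19 -0.12  2.06  0.02  0.69  1.68] F [-2.5 -0.7  1.3] T [-0.11  0.44  0.04] w 0.151
tool th 1.709 tilt [ 0.001 -0.   ] pos [-0.8  0.2 40.2] F deck [-1.6 -0.2  2.4] T deck [0.   0.46 0.05]
```

>>> play_rows:
  commands:
    - {"dx": 0,"dy": 0,"dz": 0,"rx": 0,"ry": 0,"rz": 0.02,"claw": 1}
    - {"dx": 0,"dy": 0,"dz": 0,"rx": 0,"ry": 0,"rz": 0.03,"claw": 1}
    - {"dx": 0,"dy": 0,"dz": 0,"rx": 0,"ry": 0,"rz": 0.03,"claw": 1}

```text
time: 16.6
tool_pos: [0.5985, 0.1915, 0.1145]
tool_rot: [-0.048, 0.966, 0.018, 0.254]
contact_force: [-1.9, 0.1, 0.9]
gripper_width: 0.157
```

```bash
python3 - <<'E'
from sp import *
st();ang()
E
```

```text
t 16.60 p [0.5985 0.1915 0.1145] j [ 0.19 -0.12  2.06  0.02  0.69  1.71] F [-1.9  0.1  0.9] T [-0.09  0.41  0.05] w 0.157
tool th 1.740 tilt [ 0. -0.] pos [-0.8  0.2 40.2] F deck [-1.1  0.4  1.7] T deck [0.02 0.42 0.05]
```

>>> play_rows:
  commands:
    - {"dx": 0,"dy": 0,"dz": 0,"rx": 0,"ry": 0,"rz": 0.02,"claw": 1}
    - {"dx": 0,"dy": 0,"dz": 0,"rx": 0,"ry": 0,"rz": 0.03,"claw": 1}
    - {"dx": 0,"dy": 0,"dz": 0,"rx": 0,"ry": 0,"rz": 0.03,"claw": 1}

```text
time: 16.9
tool_pos: [0.5985, 0.1915, 0.1144]
tool_rot: [-0.052, 0.966, 0.004, 0.253]
contact_force: [-1.9, -0.7, 0.6]
gripper_width: 0.152
```

```bash
python3 - <<'E'
from sp import *
st();ang()
W=grab_frame('wrist');cv2.imwrite('pics/w17.png',cv2.resize(W[140:300,180:370],None,fx=4,fy=4,interpolation=cv2.INTER_CUBIC))
E
```

```text
t 16.90 p [0.5985 0.1915 0.1144] j [ 0.19 -0.12  2.06  0.02  0.69  1.74] F [-1.9 -0.7  0.6] T [-0.08  0.41  0.05] w 0.152
tool th 1.770 tilt [ 0.001 -0.   ] pos [-0.8  0.2 40.2] F deck [-1.4 -0.3  1.5] T deck [0.03 0.42 0.03]
```

View pics/w17.png

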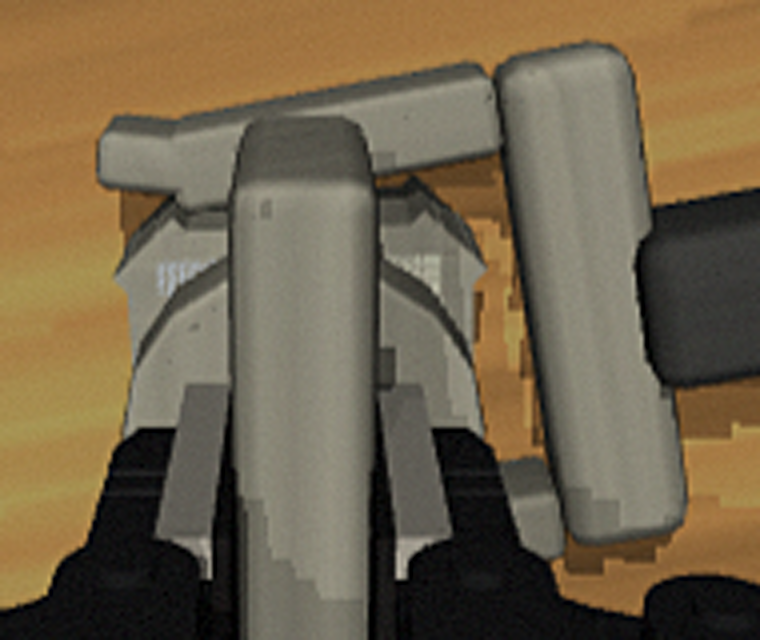

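>>> play_rows:
  commands:
    - {"dx": 0,"dy": 0,"dz": 0,"rx": 0,"ry": 0,"rz": 0.02,"claw": 1}
    - {"dx": 0,"dy": 0,"dz": 0,"rx": 0,"ry": 0,"rz": 0.03,"claw": 1}
    - {"dx": 0,"dy": 0,"dz": 0,"rx": 0,"ry": 0,"rz": 0.03,"claw": 1}

```text
time: 17.25
tool_pos: [0.5985, 0.1915, 0.1144]
tool_rot: [-0.056, 0.966, -0.01, 0.252]
contact_force: [-1.9, -0.1, 0.5]
gripper_width: 0.152
```

```bash
python3 - <<'E'
from sp import *
st();ang()
E
```

```text
t 17.25 p [0.5985 0.1915 0.1144] j [ 0.19 -0.12  2.06  0.02  0.69  1.77] F [-1.9 -0.1  0.5] T [-0.21  0.39  0.37] w 0.152
tool th 1.799 tilt [ 0. -0.] pos [-0.8  0.2 40.2] F deck [-1.4  0.3  1.4] T deck [0.08 0.42 0.39]
```

>>> play_rows:
  commands:
    - {"dx": 0,"dy": 0,"dz": 0,"rx": 0,"ry": 0,"rz": 0.02,"claw": 1}
    - {"dx": 0,"dy": 0,"dz": 0,"rx": 0,"ry": 0,"rz": 0.02,"claw": 1}

```text
time: 17.45
tool_pos: [0.5985, 0.1915, 0.1144]
tool_rot: [-0.058, 0.966, -0.02, 0.252]
contact_force: [-1.2, -0.0, 0.5]
gripper_width: 0.151
```

```bash
python3 - <<'E'
from sp import *
st();ang()
W=grab_frame('wrist');cv2.imwrite('pics/w18.png',cv2.resize(W,None,fx=1.5,fy=1.5))
s=grab_frame('side');crop(s,140,190,240,290,5,'pics/c18.png')
st();ang()
E
```

```text
t 17.45 p [0.5985 0.1915 0.1144] j [ 0.19 -0.12  2.06  0.02  0.69  1.79] F [-1.2 -0.   0.5] T [-0.34  0.31  0.58] w 0.151
tool th 1.819 tilt [ 0. -0.] pos [-0.8  0.2 40.2] F deck [-0.7  0.2  1. ] T deck [0.05 0.38 0.64]
t 17.55 p [0.5985 0.1916 0.1144] j [ 0.19 -0.12  2.06  0.02  0.69  1.79] F [-0.8  1.3  1.1] T [-0.35  0.3   0.62] w 0.154
tool th 1.819 tilt [ 0. -0.] pos [-0.8  0.2 40.2] F deck [0.1 1.4 1.2] T deck [0.07 0.37 0.68]
```

View pics/w18.png

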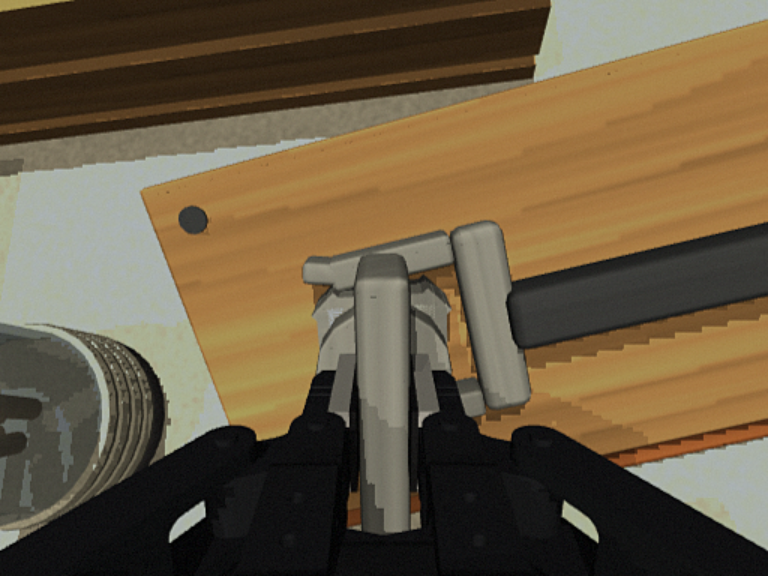

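>>> play_rows:
  commands:
    - {"dx": 0,"dy": 0,"dz": 0,"rx": 0,"ry": 0,"rz": 0.02,"claw": 1}
    - {"dx": 0,"dy": 0,"dz": 0,"rx": 0,"ry": 0,"rz": 0.02,"claw": 1}

```text
time: 17.75
tool_pos: [0.5985, 0.1916, 0.1144]
tool_rot: [-0.061, 0.966, -0.029, 0.251]
contact_force: [-1.3, 0.4, 0.8]
gripper_width: 0.153
```

```bash
python3 - <<'E'
from sp import *
ang()
E
```

```text
tool th 1.838 tilt [ 0. -0.] pos [-0.8  0.2 40.2] F deck [-0.7  0.6  1.3] T deck [0.1  0.42 0.95]
```

>>> play_rows:
  commands:
    - {"dx": 0,"dy": 0,"dz": 0,"rx": 0,"ry": 0,"rz": -0.03,"claw": 1}
    - {"dx": 0,"dy": 0,"dz": 0,"rx": 0,"ry": 0,"rz": -0.04,"claw": 1}
    - {"dx": 0,"dy": 0,"dz": 0,"rx": 0,"ry": 0,"rz": -0.04,"claw": 1}

```text
time: 18.05
tool_pos: [0.5985, 0.1915, 0.1144]
tool_rot: [-0.056, 0.966, -0.011, 0.253]
contact_force: [-0.4, 0.6, 0.9]
gripper_width: 0.149
```

```bash
python3 - <<'E'
from sp import *
ang()
E
```

```text
tool th 1.800 tilt [ 0. -0.] pos [-0.8  0.2 40.2] F deck [0.2 0.6 0.9] T deck [0.12 0.35 0.22]
```

>>> play_rows:
  commands:
    - {"dx": 0,"dy": 0,"dz": 0,"rx": 0,"ry": 0,"rz": 0,"claw": 0.4}
    - {"dx": 0,"dy": 0,"dz": 0,"rx": 0,"ry": 0,"rz": 0,"claw": 0.4}
    - {"dx": 0,"dy": 0,"dz": 0,"rx": 0,"ry": 0,"rz": 0,"claw": 0.4}
    - {"dx": 0,"dy": 0,"dz": 0,"rx": 0,"ry": 0,"rz": 0,"claw": 0.4}

```text
time: 18.45
tool_pos: [0.5985, 0.1915, 0.1144]
tool_rot: [-0.056, 0.966, -0.011, 0.253]
contact_force: [-1.4, -1.0, -0.8]
gripper_width: 0.601
```

>>> play_rows:
  commands:
    - {"dx": 0,"dy": 0,"dz": -1,"rx": 0,"ry": 0,"rz": 0,"claw": 0.4}
    - {"dx": 0,"dy": 0,"dz": -4,"rx": 0,"ry": 0,"rz": 0,"claw": 0.4}
    - {"dx": 0,"dy": 0,"dz": -8,"rx": 0,"ry": 0,"rz": 0,"claw": 0.4}
    - {"dx": 0,"dy": 0,"dz": -12,"rx": 0,"ry": 0,"rz": 0,"claw": 0.4}
    - {"dx": 0,"dy": 0,"dz": -14,"rx": 0,"ry": 0,"rz": 0,"claw": 0.4}

```text
time: 18.95
tool_pos: [0.5301, 0.1773, 0.2408]
tool_rot: [-0.057, 0.965, -0.011, 0.256]
contact_force: [0.3, 0.4, 0.3]
gripper_width: 0.604
```

```bash
python3 - <<'E'
from sp import *
for n in('wrist','scene','side'): cv2.imwrite(f'pics/{n}20.png',grab_frame(n))
st();ang()
crop(cv2.imread('pics/wrist20.png'),130,90,380,290,3,'pics/w20.png')
crop(cv2.imread('pics/side20.png'),140,180,240,290,5,'pics/c20.png')
crop(cv2.imread('pics/scene20.png'),210,200,340,270,6,'pics/c21.png')
E
```

```text
t 19.10 p [0.5306 0.1773 0.2383] j [ 0.18 -0.46  2.1   0.01  0.97  1.77] F [ 0.   0.3 -0.8] T [-0.11  0.21 -0.05] w 0.602
tool th 1.800 tilt [-0.003  0.004] pos [  1.1   0.2 182.2] F deck [-0.3  0.3 -0.8] T deck [-0.08  0.23 -0.01]
```

View pics/w20.png

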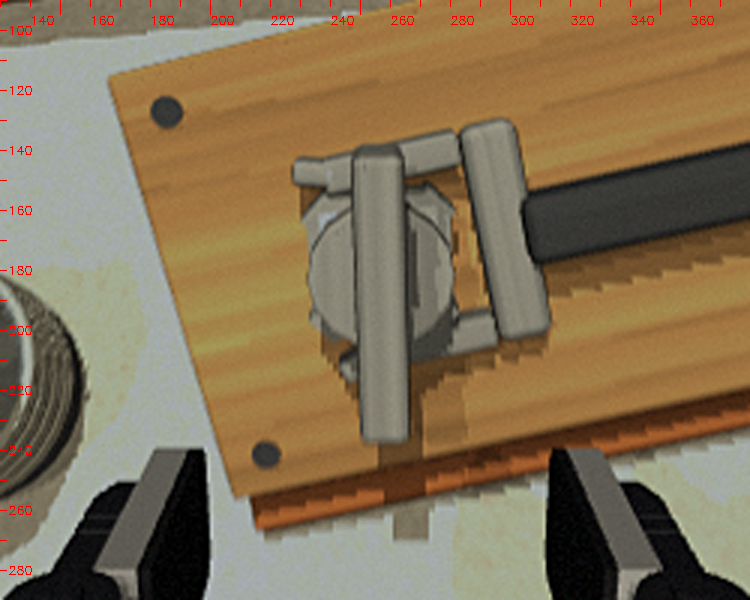

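View pics/c20.png

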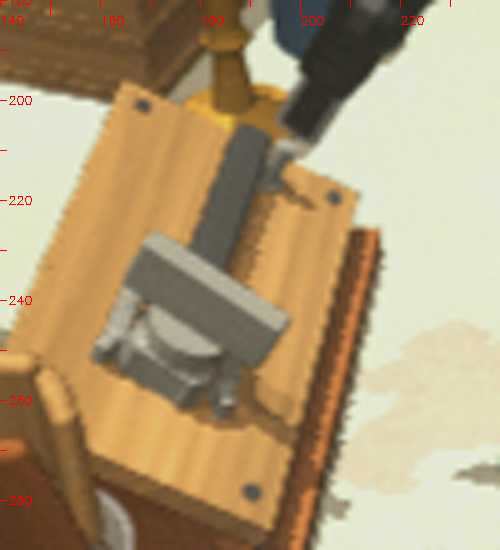

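View pics/c21.png

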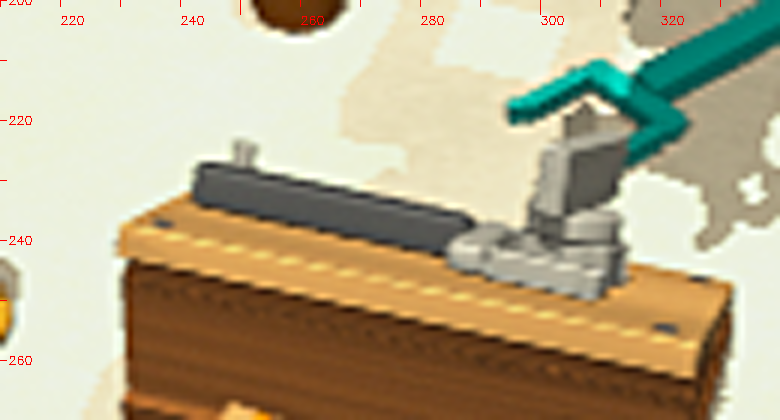

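```bash
python3 - <<'E'
from sp import *
W=cam('wrist');Rd=dR(D[2])
def hit(cp,z):
    uv=(cp[0]/3+130,cp[1]/3+90)
    o,k=ray(W,uv); o=Rd.inv().apply(o-[D[0],D[1],.08]);k=Rd.inv().apply(k); return ((o+k*(z/1000-o[2])/k[2])*1000)[:2]
a=hit((378.5,155),66);b=hit((384.5,440),66);v=a-b
print('bar',a,b,np.linalg.norm(v),'th',np.arctan2(v[0],v[1]))
p=hit((524,197),20);q=hit((750,146),20);print('handle up edge',p,q,'yaw cw',np.arctan2((p-q)[0],(p-q)[1]))
p=hit((532,262),20);q=hit((750,213),20);print('handle low edge',p,q,np.arctan2((p-q)[0],(p-q)[1]))
print('nut corners',[np.round(hit(c,20),1).tolist() for c in ((303,212),(456,207),(330,187),(440,183))])
print('throat edge',hit((462,140),14),hit((500,335),14))
print('screws',hit((166,111),0),hit((266,454),0))
E
```

```text
bar [37.6963872  -8.83991973] [-38.68097157   7.31311158] 78.0667749568207 th 1.7792149546585831
handle up edge [  9.6091789 -47.4899419] [   9.31321785 -115.9513749 ] yaw cw 0.00432300638692005
handle low edge [-10.76128232 -46.07097283] [ -10.83366687 -113.32714251] 0.001076251132404498
nut corners [[20.4, 18.7], [11.3, -26.9], [25.9, 8.9], [19.5, -23.7]]
throat edge [ 29.84344632 -33.09393962] [-33.6011871  -32.19904333]
screws [58.1472085  54.97847179] [-62.1673178   54.41853469]
```

```bash
python3 - <<'E'
from sp import *
W=cam('wrist');Rd=dR(D[2])
def hit(cp,z):
    uv=(cp[0]/3+130,cp[1]/3+90)
    o,k=ray(W,uv); o=Rd.inv().apply(o-[D[0],D[1],.08]);k=Rd.inv().apply(k); return ((o+k*(z/1000-o[2])/k[2])*1000)[:2]
print('tip up',hit((292,172),14),'low tip',hit((342,365),14))
print('neck',hit((526,228),20))
S=cam('side');
print(proj(cam('side'),[dpos(D,(0,-178,10)),dpos(D,(11,-178,20)),dpos(D,(-11,-178,20))]),proj(cam('scene'),[dpos(D,(11,-178,20)),dpos(D,(-19,-163,30))]))
E
```

```text
tip up [32.1903678  19.56873916] low tip [-31.93352609  19.46561562]
neck [  0.11083397 -46.2809157 ]
[[188.84844599 206.5812854 ]
 [186.78884247 202.45054096]
 [193.81596695 205.90958069]] [[241.19426455 227.18136416]
 [249.80702818 223.37925303]]
```

View pics/scene20.png

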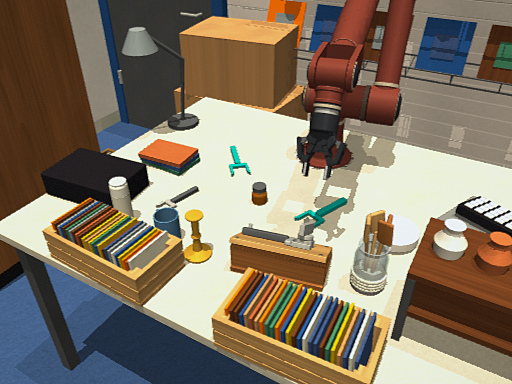

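The scene picture shows everything else where it was: candlestick (197,235), mug (166,222), small spanner (180,197), tin (259,193). The spanner lies on the rack at (270,238) and the gripper is clear of it.

```bash
python3 -c "
from plant import ticket; print(ticket.job_done())"
```

```text
the job is handed in; nothing more can be done
None
```

The larger steel spanner is on the lower nut and the jam nut is tight against it. I handed the job in at about 19 s of the 56 s.

**Spanner:** I slid it onto the nut from 63 mm short of the axis and let go. It settled a few millimetres downhill. In the last pictures its handle lies flat along deck -y, in line with the deck to within 0.005 rad, just uphill of the post.

**Jam nut:** I turned the T-bar clockwise until the torque about the stud rose from about 0.05 to 0.95 N m, which is the hard stop. I then eased back 0.04 rad, let go and backed away.

**Last checks:**
- **Bar and nut:** The bar stands at about 1.78 rad. With the jam nut at its 1.6 stop, the lower nut has turned about 0.18 rad. The nut's corners in the image gave about 0.19, so it is within the 0.35 limit.
- **More turn than I worked out:** From the jaw's play I expected about 0.14 rad of turn, plus about 0.01 for the gap to the post. The nut went slightly past that before the spanner held it.
- **Jaw position:** The jaw centre reads about 2 mm short of the stud axis along deck y. I left it because the nut has 8 mm of room in that direction.
- **Forces and other objects:** The highest force I read was about 19 N, when setting the spanner on the deck. In the final scene picture the other things on the counter look unmoved.

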